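# Set out damper cartridges in the display case, heavy end down

## Robot

A 7-joint arm with a two-finger parallel gripper is mounted at the origin on the work surface. World frame = base frame: x ahead of the robot, y to its left, z up, the work surface at z = 0. Lengths are in m, angles in rad, forces in N, time in s.
With the tool pointing down it reaches from about 0.425 to 0.925 m from the base axis. Payload 6.8 kg.
Tool frame: the origin (TCP) lies on the centre line of the jaws, within the pads' length; the fingertips stand 14 mm ahead of it and the grasp point (between the pads) lies 5 mm behind it (r.nose_length is the distance from the TCP to the fingertips, in m); z points along the fingers, y is the direction in which the jaws open and shut (so a half turn about z gives the same grasp; the last joint's range is limited). The gripper opens to 85 mm and grips with 20 to 120 N. Pads are 22 mm wide; open, the fingers measure 114 mm over their backs; the gripper's body (76 mm by 85 mm) begins 54 mm behind the grasp point. The pads swing forward as they close: fully open they stand 13 mm farther back than shut.
Start: joints at [1.116, 0.477, 0.022, 1.555, -0.011, 1.109, -0.083], TCP at [0.229, -0.635, 0.245] pointing down, gripper open.
Joint ranges: [-2.96, 2.96], [-0.34, 2.1], [-1.41, 1.46], [0.24, 2.44], [-1.37, 4.51], [0.17, 1.92], [-2.96, 2.96]. Speed limits (rad/s): [2.39, 2.39, 3.14, 3.14, 3.14, 3.14, 3.14].

## Interface

Orientations are given as a rotation vector (axis times angle).
In Python, from bench import r, imaging, look_for, outline_of gives the robot as it stands. The module is installed in compiled form; this text tells all that it offers.
- The arm moves only by the tool carry_out, never from a script. Its arguments are lists of equal length, an entry for each row: "offset": the shift along the tool's x, y, z as a fraction of full scale, a list of three; "turn": the turn, a rotation vector about the tool's x, y, z as a fraction of full scale, a list of three. A call has 1 to 8 rows; each row is the pose to reach, as a shift and turn from the pose commanded when the call began, along the tool's axes at that moment; what a row does not reach only later rows make up. Full scale, the value 1, is 0.5 m for a shift and 1.5 rad for a turn. A row lasts 1/10 s, in which the tool goes at most 50 mm and 8.59 degrees, less where a joint would pass 70% of its speed; a pose out of reach is approached as far as the arm can. A call with a number of a shift or a turn outside -1 to 1 is refused whole. A call with a gripper value outside its range is refused whole. "hand" is the closure, from 0 (fully open) to 1 (shut), set as the call begins (left out, the last holds). The fingers move at their own pace and stop on an object; "force" is the grip in N (left out, the last holds). Time passes only in rows, so rows that repeat a pose let the fingers close. It gives the time, the measured TCP pose, the force and the opening at its end, in the units of the state.
- r.get_obs(): the state, without advancing time (a new reading comes with each control period).
- imaging.grab_frame(name): name is "scene" or "top" or "wrist"; returns a dict with "pixels" (420x560x3 uint8, red, green, blue), "fx", "fy", "cx", "cy" (pixels), "R" (3x3) and "t" (3): a world point X has camera coordinates R X + t. Camera axes: x right, y down, z forward; pixel columns grow to the right and rows downward; lengths in m; the calibration is good to about 2 mm. The wrist camera is an equidistant fisheye: a pixel r from the principal point sees the ray r / f radians off the axis. A picture is of the moment at which its call begins. There is no depth.
- r.hand_in(): hands the job in, once; it reports no verdict.
Trained networks look in the newest picture that a camera, given by its name, has taken for a name from the list of things; names that differ only in an ending like _2 or _b are one class to them, and where a whole thing is asked for, a point or a joint stands for the part that bears it (a point fixed in the world has none). Each returns a list of dicts, best first, with "score" (0 to 1); they miss things now and then, are a little off and sometimes report something else, mostly with a low value. They report only what shows in the picture. A call takes as long as a camera call. They do not tell look-alikes from the thing itself.
- look_for(query, camera): "xyz" ([x, y, z] in m, in the coordinates of the camera as it stood for that picture, good to about 4 mm: the middle of the surface that is visible of it).
- outline_of(query, camera): "region" (420x560 bool, what is visible of it).
The state is a dict: "clock": time; "joints": joint angles; "qvel": joint speeds; "tau": joint torques, N m; "tcp_pos": TCP position; "orientation": TCP orientation; "contact_force": force on the tool from outside, world axes, zero at the start; "moment": the same for the moment, N m; "grip_width": finger opening in m.
Only numpy, scipy, OpenCV 4.12 (cv2) and the standard library are available. Lean on these libraries where they do the work, as an engineer would, in place of code of your own. Each camera call takes 0.05 s, during which the arm holds its last target. There are 200 camera calls.

## Task

Set up this swap-meet stall: swing the clear lid of the sloping display case fully open until it rests on its stop, then lay every damper cartridge from the table flat in the case, one to a bay and lengthwise, with its heavy end at the bottom against the front board so that its seals stay wet. The two ends look alike: lift each cartridge at mid-length to feel which end is heavy. Leave the lid open and do not shift the other goods on the table.

Things in the scene. Friction and masses are not known exactly. Their poses are not given: they have to be found in the camera images.
- damper0: damper cartridge, 1 of 5 (only 3 or 4 are present): bare metal tube, 28 mm diameter, 88 mm long, between two like square black rubber caps 44 x 44 x 22 mm; 130 mm in all, 0.34-0.46 kg. Starts lying on the table. Origin mid-length on the axis; x along the tube. Its balance point is 43 mm from the middle (0.14-0.2 N m when lifted there); neither looks nor axes tell which end is heavy, and it differs
- damper1: damper cartridge, 1 of 5 (only 3 or 4 are present): bare metal tube, 28 mm diameter, 88 mm long, between two like square black rubber caps 44 x 44 x 22 mm; 130 mm in all, 0.34-0.46 kg. Starts lying on the table. Origin mid-length on the axis; x along the tube. Its balance point is 43 mm from the middle (0.14-0.2 N m when lifted there); neither looks nor axes tell which end is heavy, and it differs
- damper2: damper cartridge, 1 of 5 (only 3 or 4 are present): bare metal tube, 28 mm diameter, 88 mm long, between two like square black rubber caps 44 x 44 x 22 mm; 130 mm in all, 0.34-0.46 kg. Starts lying on the table. Origin mid-length on the axis; x along the tube. Its balance point is 43 mm from the middle (0.14-0.2 N m when lifted there); neither looks nor axes tell which end is heavy, and it differs
- damper3: damper cartridge, 1 of 5 (only 3 or 4 are present): bare metal tube, 28 mm diameter, 88 mm long, between two like square black rubber caps 44 x 44 x 22 mm; 130 mm in all, 0.34-0.46 kg. Starts lying on the table. Origin mid-length on the axis; x along the tube. Its balance point is 43 mm from the middle (0.14-0.2 N m when lifted there); neither looks nor axes tell which end is heavy, and it differs
- damper4: damper cartridge, 1 of 5 (only 3 or 4 are present): bare metal tube, 28 mm diameter, 88 mm long, between two like square black rubber caps 44 x 44 x 22 mm; 130 mm in all, 0.34-0.46 kg. Starts lying on the table. Origin mid-length on the axis; x along the tube. Its balance point is 43 mm from the middle (0.14-0.2 N m when lifted there); neither looks nor axes tell which end is heavy, and it differs
- lid (a joint): angle (rad) of the clear lid, 320 x 166 x 6 mm with aluminium edges: 0 shut, parallel to the deck and 52 mm above it; grows as it swings up and back; 2.0 on its stop, standing upright. A stiff hinge (0.35 N m) holds it wherever it is left. Starts at 0 to 0.15
- lid_grip (a point): middle of the black grip rib on the lid's outer face near its free edge: 14 mm wide (y), 34 mm long (x), 34 mm high off the face; this point is 22 mm above the face. Turns with the lid: x towards the hinge, y along the hinge line, z out of the outer face
- lid_hinge (a point): point on the lid's hinge line (along y), middle of the upper, far edge of the case. Turns with the lid, axes as lid_grip, which lies at (-146, 0, 28) mm in this frame
- case: sloping plywood display case fixed to the table, 320 mm wide, grey deck sloping 25 degrees, lowest towards the robot; four bays side by side. Boards 8 mm thick stand 52 mm above the deck all round. Bays are 68 mm apart, 60 mm wide between wooden ribs 30 mm high (outer ones 40), only on the lowest 36 mm of the deck. Origin under its middle on the table; x to its far side, y left, z up
- bay0 (a point): where a cartridge's middle belongs in bay 1 of 4 (from the left as seen from the robot), 22 mm above the deck, 68 mm up-slope from the inside of the front board and 82 mm from the rear board. x points up the slope, y left, z square out of the deck. Outer bays are 50 mm from the side boards
- bay1 (a point): where a cartridge's middle belongs in bay 2 of 4 (from the left as seen from the robot), 22 mm above the deck, 68 mm up-slope from the inside of the front board and 82 mm from the rear board. x points up the slope, y left, z square out of the deck. Outer bays are 50 mm from the side boards
- bay2 (a point): where a cartridge's middle belongs in bay 3 of 4 (from the left as seen from the robot), 22 mm above the deck, 68 mm up-slope from the inside of the front board and 82 mm from the rear board. x points up the slope, y left, z square out of the deck. Outer bays are 50 mm from the side boards
- bay3 (a point): where a cartridge's middle belongs in bay 4 of 4 (from the left as seen from the robot), 22 mm above the deck, 68 mm up-slope from the inside of the front board and 82 mm from the rear board. x points up the slope, y left, z square out of the deck. Outer bays are 50 mm from the side boards
- pad: cork strip, the lowest 60 mm of the deck, flush with it and as wide; it bears the lower caps. Under a cartridge that lies heavy end down it carries over 2 N, light end down under 1.2 N. Origin at its middle where it meets the front board, on its top; axes as the bays'
- tin: bystander: round tin, 60 mm in diameter, 65 mm high, origin under its middle
- carton: bystander: small cardboard carton 75 x 55 x 45 mm, origin under its middle
- mug: bystander: white mug, 80 mm wide, 90 mm high, origin under its middle
- tape: bystander: roll of grey tape 100 mm across, 30 mm high, origin under its middle
- spray: bystander: upright can 66 mm in diameter, 130 mm high, origin under its middle
- wrench: bystander: wrench lying on the table, origin under it
- polish: bystander: white bottle 60 mm in diameter, 150 mm high, origin under its middle
Not all that is in view belongs to the job. What is shaped like the damper4 but blue is not meant.

How it is judged:
By the outcome, as a careful person would: the job done as asked, in the order asked, and still so for the second after the job is handed in, with the robot touching nothing.
Of damper0, damper1, damper2, damper3, damper4 only 3 to 4 are there at a start; the rules pass over those that are not, and their reading is None.
At some moment in a run one of damper0, damper1, damper2, damper3, damper4 may be knocked a few centimetres aside while the robot is not near it.
It also fails if it takes over 210 s, if anything falls off the work surface, if the arm or the gripper's body presses on something with over 40 N, if the wrist force passes 120 N, or if a joint passes its speed limit or range.

## Working session

There is one attempt and no reset: what is moved stays moved. The work goes in short steps, Python scripts to look and compute and a tool call to move; the robot and the scene stay as the last step left them, time stands still between calls to the robot, and variables do not carry over. Pictures are saved under pics/ and viewed, about 12 in all and at most 16, crops included, and the job is handed in when it is done.

Besides the shell and the picture viewer there is one more tool, called after "Emit:" as name(argument=value, ...), one argument or row to a line, values as JSON. carry_out: Moves the arm, as the interface text tells. Shift numbers are shares of 0.5 m and turn numbers shares of 1.5 rad, none past 1 either way. Its arguments: {"type":"object","properties":{"offset":{"type":"array","items":{"type":"array","items":{"type":"number","minimum":-1,"maximum":1}}},"turn":{"type":"array","items":{"type":"array","items":{"type":"number","minimum":-1,"maximum":1}}},"hand":{"type":"number"},"force":{"type":"number"}},"required":["offset","turn"]}

```bash
mkdir -p pics
cat > h.py <<'E'
import numpy as np, cv2
from scipy.spatial.transform import Rotation as Ro
from bench import r, imaging, look_for, outline_of
np.set_printoptions(precision=4,suppress=True)
def w(f,p): return f["R"].T@(np.asarray(p)-f["t"])
def proj(f,X):
    c=f["R"]@np.asarray(X)+f["t"]; return np.array([f["fx"]*c[0]/c[2]+f["cx"],f["fy"]*c[1]/c[2]+f["cy"]])
def save(f,n,s=1.0): cv2.imwrite("pics/"+n,cv2.resize(f["pixels"][:,:,::-1],None,fx=s,fy=s))
E
python3 - <<'E'
from h import *
o=r.get_obs(); print({k:np.array(v) for k,v in o.items()}, r.nose_length)
F={}
for c in ["scene","top"]:
    F[c]=f=imaging.grab_frame(c); save(f,c+"0.png",1.4)
    print(c,f["fx"],f["cx"],f["cy"],"cam at",-f["R"].T@f["t"]); print(f["R"])
    for q in ["damper0","lid","lid_grip","case","pad","tin","carton","mug","tape","spray","wrench","polish"]:
        for d in look_for(q,c)[:6]:
            if d["score"]>.3:
                X=w(f,d["xyz"]); print(c,q,round(d["score"],2),X,proj(f,X).astype(int))
E
```

```text
{'clock': array(0.), 'joints': array([ 1.1159,  0.4778,  0.0223,  1.5564, -0.0115,  1.1093, -0.0831]), 'qvel': array([-0.0024,  0.0009,  0.0015,  0.0011, -0.0015,  0.0004,  0.0003]), 'tau': array([ -0.0009, -59.6448,   1.608 , -28.1197,   0.0126,   0.0093,
        -0.    ]), 'tcp_pos': array([ 0.2292, -0.6343,  0.2443]), 'orientation': array([-3.0928, -0.5418,  0.0007]), 'contact_force': array([-0.7642, -0.4372, -0.9854]), 'moment': array([-0.0554, -0.0396,  0.0464]), 'grip_width': array(0.0856)} 0.014
scene 419.3033935334392 278.6890210648032 213.78711471413322 cam at [ 1.2225 -0.3029  1.3291]
[[ 0.4458  0.8951 -0.0046]
 [ 0.7638 -0.3831 -0.5194]
 [-0.4667  0.228  -0.8545]]
scene damper0 0.94 [ 0.63   -0.1848  0.0367] [233 265]
scene damper0 0.94 [ 0.2995 -0.398   0.0339] [142 214]
scene damper0 0.92 [ 0.62   -0.0525  0.0418] [267 246]
scene damper0 0.72 [0.5714 0.2271 0.1003] [332 196]
scene damper0 0.71 [0.2621 0.2995 0.0337] [307 141]
scene damper0 0.7 [ 0.4578 -0.1422  0.0347] [225 221]
scene lid 0.81 [0.5504 0.2272 0.1019] [329 191]
scene lid 0.34 [ 0.763  -0.003   0.0287] [299
[... 1307 characters left out ...]
0]
top lid 0.7 [0.5355 0.2274 0.103 ] [220 221]
top lid_grip 0.6 [0.5324 0.2283 0.1022] [220 222]
top case 0.76 [0.5409 0.2355 0.1051] [217 219]
top tin 0.7 [ 0.4584 -0.2686  0.0663] [360 240]
top carton 0.8 [ 0.4411 -0.4022  0.0471] [396 245]
top carton 0.57 [ 0.6134 -0.048   0.0347] [297 201]
top mug 0.72 [ 0.4078 -0.5469  0.0465] [437 253]
top tape 0.67 [ 0.7576 -0.0121  0.0264] [286 164]
top tape 0.31 [ 0.6126 -0.0469  0.0363] [297 201]
top spray 0.83 [ 0.65   -0.4322  0.1269] [407 183]
top wrench 0.52 [ 0.575  -0.5608  0.0091] [434 209]
top polish 0.86 [0.4786 0.5505 0.0974] [127 240]
top polish 0.39 [ 0.4495 -0.1415  0.0399] [324 244]
top polish 0.36 [ 0.4392 -0.4014  0.0459] [396 245]
```

View pics/scene0.png

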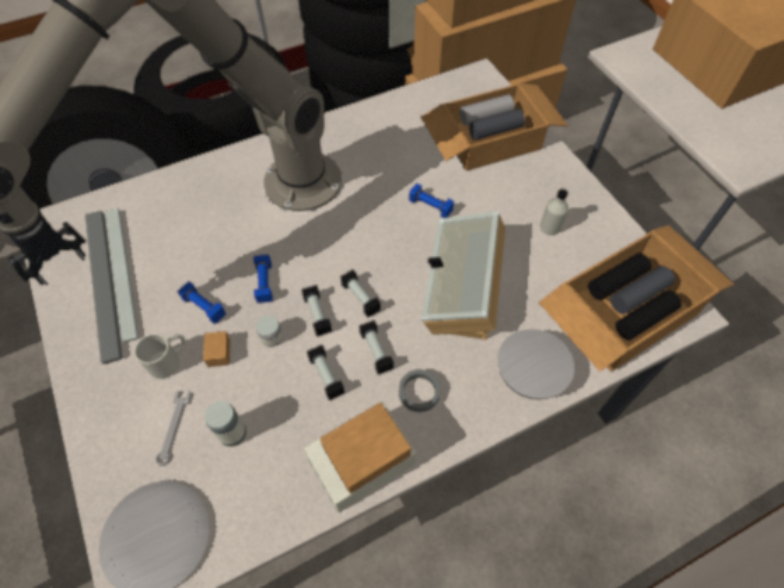

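View pics/top0.png

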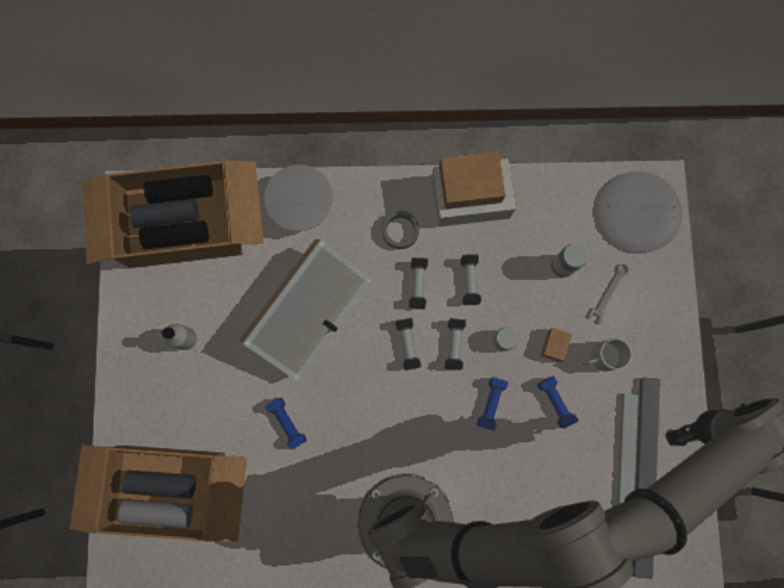

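The scene view shows four bare-metal dampers at about display pixels (317,309), (361,292), (326,371) and (377,347). The three blue look-alikes are left alone. The case, with its lid nearly shut, is at about (465,270) with the grip at (435,262), and the top view agrees. Next I'll measure the dampers and the case.

```bash
cat >> h.py <<'E'
def ray(f,uv):
    d=np.array([(uv[0]-f["cx"])/f["fx"],(uv[1]-f["cy"])/f["fy"],1.0]); return -f["R"].T@f["t"], f["R"].T@d
def onz(f,uv,z):
    o,d=ray(f,uv); return o+d*(z-o[2])/d[2]
def tri(obs):
    A=0;b=0
    for f,uv in obs:
        o,d=ray(f,uv); d=d/np.linalg.norm(d); P=np.eye(3)-np.outer(d,d); A=A+P; b=b+P@o
    return np.linalg.solve(A,b)
E
python3 - <<'E'
from h import *
F={c:imaging.grab_frame(c) for c in ["scene","top"]}
M={}
for c,f in F.items():
    M[c]=[]
    for d in outline_of("damper0",c):
        m=d["region"]; ys,xs=np.nonzero(m); 
        if len(xs)<40: continue
        col=f["pixels"][m].mean(0)
        if col[2]>1.4*col[0] or d["score"]<.25: continue
        p=np.c_[xs,ys].astype(np.float32); (cu,cv),(a,b),_=cv2.minAreaRect(p)
        g=np.array([onz(f,q,.022)[:2] for q in p]); wv,V=np.linalg.eigh(np.cov(g.T))
        M[c].append((p.mean(0),g.mean(0),np.arctan2(V[1,1],V[0,1])%np.pi)); print(c,round(d["score"],2),len(xs),p.mean(0),g.mean(0),M[c][-1][2],col.astype(int))
for a in M["scene"]:
    for b in M["top"]:
        if np.hypot(*(a[1]-b[1]))<.03: print("tri",tri([(F["scene"],a[0]),(F["top"],b[0])]),a[2],b[2])
G={}
for c in F:
    d=look_for("lid_grip",c)[0]; G[c]=proj(F[c],w(F[c],d["xyz"]))
print("grip",tri([(F[c],G[c]) for c in F]))
s=F["scene"]["pixels"][145:245,290:370]; t=F["top"]["pixels"][165:275,165:275]
cv2.imwrite("pics/case.png",np.hstack([cv2.resize(s,(400,500),interpolation=3),cv2.resize(t,(400,400),interpolation=3).copy() if 0 else cv2.copyMakeBorder(cv2.resize(t,(400,400),interpolation=3),0,100,0,0,0)])[:,:,::-1])
E
```

```text
scene 0.9 430 [232.1395 265.6116] [ 0.6214 -0.1872] 0.025656745075175902 [94 94 88]
scene 0.86 370 [225.2892 220.9892] [ 0.4486 -0.14  ] 3.0296831633802523 [92 92 86]
scene 0.71 461 [268.0976 247.6725] [ 0.6149 -0.0484] 3.059691355169962 [100  99  93]
scene 0.64 385 [257.0442 208.9429] [ 0.4536 -0.016 ] 0.13004033538966775 [93 93 88]
top 0.75 335 [324.7761 245.3194] [ 0.4499 -0.1433] 3.014412862180562 [71 72 70]
top 0.71 380 [298.4    201.1868] [ 0.6163 -0.0518] 3.058178616813063 [74 74 72]
top 0.68 353 [291.0878 245.7365] [ 0.4514 -0.02  ] 0.1595091527520225 [73 73 71]
top 0.56 324 [336.0741 199.9784] [ 0.6175 -0.1919] 0.010067295788373176 [71 71 69]
top 0.34 450 [406.4711 185.5622] [ 0.6661 -0.458 ] 2.1870556860014942 [90 91 88]
top 0.33 4673 [217.8907 220.5866] [0.5513 0.2458] 2.500025100860256 [104 105  99]
tri [ 0.6191 -0.1896  0.0178] 0.025656745075175902 0.010067295788373176
tri [ 0.45   -0.1417  0.0239] 3.0296831633802523 3.014412862180562
tri [ 0.6162 -0.0503  0.0244] 3.059691355169962 3.058178616813063
tri [ 0.4523 -0.0178  0.0201] 0.13004033538966775 0.1595091527520225
grip [0.5431 0.2399 0.0547]
```

View pics/case.png

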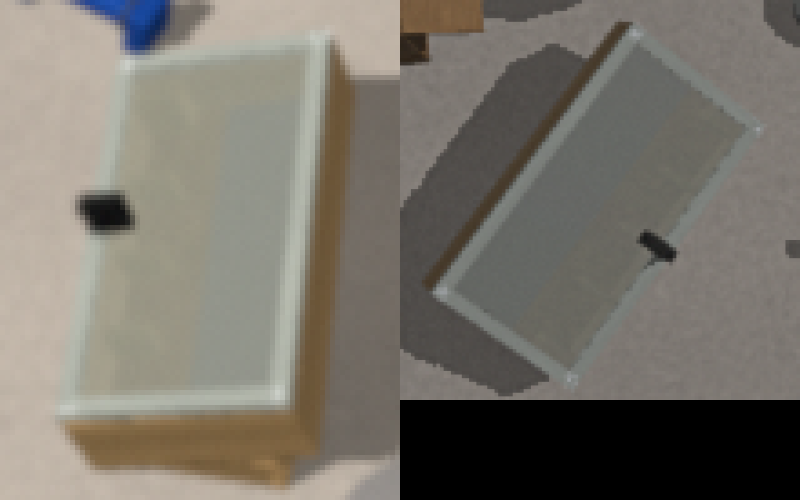

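```bash
cat > fit.py <<'E'
from h import *
from scipy.optimize import least_squares
F={c:imaging.grab_frame(c) for c in ["scene","top"]}
S=np.array([[127,62],[325,35],[283,400],[65,412]])/5+[290,145]
T=(np.array([[572,380],[437,290],[632,30],[757,128]])-[400,0])/3.636+[165,165]
L=np.array([[-.166,.16,.006],[0,.16,.006],[0,-.16,.006],[-.166,-.16,.006]])
def lidR(yaw,th): return (Ro.from_euler("z",yaw)*Ro.from_euler("y",-(np.radians(25)-th))).as_matrix()
def res(p):
    X=L@lidR(p[3],p[4]).T+p[:3]
    return np.concatenate([ (np.array([proj(F[c],x) for x in X])-U).ravel() for c,U in (("scene",S),("top",T))])
s=least_squares(res,[.6,.27,.15,.9,.05],loss="soft_l1")
print(s.x,s.fun.reshape(2,4,2))
R=lidR(s.x[3],s.x[4]); print("grip",R@[-.146,0,.028]+s.x[:3]); print(np.degrees(s.x[3:]),np.sqrt(np.diag(np.linalg.inv(s.jac.T@s.jac))))
for c in F:
    print(c,proj(F[c],R@[-.146,0,.028]+s.x[:3]))
E
python3 fit.py
```

```text
[ 0.5822  0.2939  0.1258  0.9205 -0.0223] [[[-1.543   0.5288]
  [ 0.3416 -0.9038]
  [-0.4051  0.491 ]
  [-2.4486  1.7101]]

 [[-2.2429  2.2067]
  [-3.1475  0.4472]
  [-0.4165 -2.0453]
  [ 0.2782 -0.4817]]]
grip [0.4954 0.1799 0.0862]
[52.7427 -1.2768] [0.0022 0.0024 0.0062 0.011  0.0447]
scene [310.2356 187.5009]
top [234.5201 232.9832]
```

```bash
cat >> fit.py <<'E'
L0=L.copy()
def res2(p):
    global L
    L=L0*[p[5],p[6],1]; return np.r_[res(p),  (s_g(p))]
def s_g(p):
    g=lidR(p[3],p[4])@[-.146*p[5],0,.032]+p[:3]
    return np.r_[proj(F["scene"],g)-[311.2,187.6],proj(F["top"],g)-[235.5,232.4]]
s=least_squares(res2,[.6,.27,.15,.9,.05,1,1],loss="soft_l1")
print(s.x,s.fun.reshape(-1,2)); R=lidR(s.x[3],s.x[4]); print("grip",R@[-.146*s.x[5],0,.028]+s.x[:3])
m=outline_of("lid","top")
for d in m[:2]: print(d["score"],d["region"].sum(),cv2.minAreaRect(np.argwhere(d["region"])[:,::-1].astype(np.float32)))
E
python3 fit.py | tail -20
```

```text
[-3.1475  0.4472]
  [-0.4165 -2.0453]
  [ 0.2782 -0.4817]]]
grip [0.4954 0.1799 0.0862]
[52.7427 -1.2768] [0.0022 0.0024 0.0062 0.011  0.0447]
scene [310.2356 187.5009]
top [234.5201 232.9832]
[0.5811 0.2905 0.1235 0.9286 0.0089 0.9503 0.9667] [[-1.5047  1.1428]
 [-1.1229  0.678 ]
 [-0.9459 -0.3374]
 [-1.2809  0.3038]
 [-1.3562  0.2104]
 [-0.7914 -0.2892]
 [-0.615  -0.6472]
 [-1.0112 -0.677 ]
 [-0.7901 -0.9695]
 [-0.9182 -0.3283]]
grip [0.4985 0.1801 0.0914]
0.88 4283 ((219.39505004882812, 221.87936401367188), (47.527000427246094, 92.94803619384766), 36.714202880859375)
0.17 247 ((360.5, 242.0), (16.0, 17.0), 90.0)
```

```bash
cat >> h.py <<'E'
def toolR(xyaw,tilt=0.0,about=None):
    """tool down, tool x at yaw; tilt (rad) swings fingers' pointing towards +x of yaw 'about' (default xyaw)"""
    R=Ro.from_euler("z",xyaw)*Ro.from_euler("x",np.pi)
    a=xyaw if about is None else about
    ax=np.array([-np.sin(a),np.cos(a),0])
    return (Ro.from_rotvec(-tilt*ax)*R)
def plan(*wps):
    o=r.get_obs(); p0=o["tcp_pos"]; R0=Ro.from_rotvec(o["orientation"])
    lp=p0; lR=R0
    for p,R in wps:
        off=R0.inv().apply(np.asarray(p)-p0)/.5; tv=(R0.inv()*R).as_rotvec()
        n=max(np.linalg.norm(np.asarray(p)-lp)/.05,np.degrees((lR.inv()*R).magnitude())/8.59)
        print("off",np.round(off,3).tolist(),"turn",np.round(tv/1.5,3).tolist(),"rows %.1f"%n); lp,lR=np.asarray(p),R
E
python3 - <<'E'
from h import *
y=0.92
print(toolR(y,np.radians(25)).as_matrix())
plan(([.5,-.4,.35],toolR(-.2)),([.6,-.05,.35],toolR(.4)))
E
```

```text
[[ 0.5491  0.7956  0.256 ]
 [ 0.7211 -0.6058  0.3362]
 [ 0.4226  0.     -0.9063]]
off [0.669, -0.258, -0.209] turn [0.0, 0.0, 0.365] rows 7.5
off [1.095, -0.848, -0.209] turn [0.0, 0.0, -0.035] rows 7.3
```

Emit:
carry_out(
  offset=[
    [0.67, -0.26, -0.21],
    [0.67, -0.26, -0.21],
    [0.67, -0.26, -0.21],
    [0.67, -0.26, -0.21],
    [0.67, -0.26, -0.21],
    [0.67, -0.26, -0.21],
    [0.67, -0.26, -0.21],
    [0.67, -0.26, -0.21],
  ],
  turn=[
    [0, 0, 0],
    [0, 0, 0],
    [0, 0, 0],
    [0, 0, 0],
    [0, 0, 0],
    [0, 0, 0],
    [0, 0, 0],
    [0, 0, 0],
  ],
  hand=0.3,
)

```text
clock: 2.65
tcp_pos: [0.5047, -0.3942, 0.3519]
orientation: [-3.093, -0.552, -0.006]
contact_force: [1.1, 0.1, 0.2]
grip_width: 0.0594
```

Run:
```python
from h import *
o=r.get_obs(); print(o["clock"],o["tcp_pos"],o["orientation"],o["joints"],o["grip_width"])
G=np.array([.497,.18,.088]);R=toolR(.92,.4); z=R.as_matrix()[:,2]
plan(([.55,-.05,.32],toolR(.6,.2)),(G-.17*z,R))
```

```text
2.65 [ 0.5047 -0.3942  0.3519] [-3.0926 -0.5517 -0.0057] [ 0.639   0.3479 -0.0974  1.5042  0.0319  1.2886 -0.6791] 0.059446343300648755
off [0.323, -0.615, 0.065] turn [0.017, 0.13, -0.164] rows 7.0
off [0.27, -1.012, 0.215] turn [0.077, 0.257, -0.373] rows 4.3
```

Emit:
carry_out(
  offset=[
    [0.323, -0.615, 0.065],
    [0.323, -0.615, 0.065],
    [0.323, -0.615, 0.065],
    [0.323, -0.615, 0.065],
    [0.323, -0.615, 0.065],
    [0.323, -0.615, 0.065],
    [0.323, -0.615, 0.065],
    [0.323, -0.615, 0.065],
  ],
  turn=[
    [0.017, 0.13, -0.164],
    [0.017, 0.13, -0.164],
    [0.017, 0.13, -0.164],
    [0.017, 0.13, -0.164],
    [0.017, 0.13, -0.164],
    [0.017, 0.13, -0.164],
    [0.017, 0.13, -0.164],
    [0.017, 0.13, -0.164],
  ],
)

```text
clock: 3.45
tcp_pos: [0.5477, -0.0461, 0.318]
orientation: [-2.927, -0.914, -0.289]
contact_force: [0.6, 0.2, -0.3]
grip_width: 0.0597
```

Run:
```python
from h import *
o=r.get_obs(); print(o["clock"],o["tcp_pos"],o["orientation"],o["joints"],o["grip_width"])
G=np.array([.497,.18,.088]);R=toolR(.92,.4); z=R.as_matrix()[:,2]
plan((G-.2*z,R))
```

```text
3.45 [ 0.5477 -0.0461  0.318 ] [-2.9268 -0.9136 -0.289 ] [ 0.3727  0.1569 -0.372   1.8518 -0.0713  0.9844 -0.9215] 0.05973129736813338
off [0.007, -0.381, 0.096] turn [0.06, 0.133, -0.201] rows 3.9
```

Emit:
carry_out(
  offset=[
    [0.007, -0.381, 0.096],
    [0.007, -0.381, 0.096],
    [0.007, -0.381, 0.096],
    [0.007, -0.381, 0.096],
    [0.007, -0.381, 0.096],
    [0.007, -0.381, 0.096],
  ],
  turn=[
    [0.06, 0.133, -0.201],
    [0.06, 0.133, -0.201],
    [0.06, 0.133, -0.201],
    [0.06, 0.133, -0.201],
    [0.06, 0.133, -0.201],
    [0.06, 0.133, -0.201],
  ],
)

```text
clock: 4.05
tcp_pos: [0.4515, 0.1106, 0.2719]
orientation: [-2.625, -1.284, -0.53]
contact_force: [1.1, -0.9, 0.9]
grip_width: 0.0595
```

Run:
```python
from h import *
o=r.get_obs(); print(o["clock"],o["tcp_pos"],o["orientation"],o["joints"],o["grip_width"])
f=imaging.grab_frame("wrist"); save(f,"w1.png",1.4)
print(f["fx"],f["cx"],f["cy"],"cam at",-f["R"].T@f["t"]); 
R=Ro.from_rotvec(o["orientation"]).as_matrix(); print("cam in tool",R.T@(-f["R"].T@f["t"]-o["tcp_pos"]),"\n",f["R"]@R)
for q in ["lid_grip","lid","lid_hinge","case"]:
    for d in look_for(q,"wrist")[:2]: print(q,d["score"],w(f,d["xyz"]))
```

```text
4.05 [0.4515 0.1106 0.2719] [-2.6251 -1.2837 -0.5297] [ 0.3529 -0.0012 -0.5472  2.1755 -0.4033  0.7    -0.58  ] 0.059523422414785185
325.19226210127806 281.3189344709627 210.9132642593177 cam at [0.458  0.1195 0.4168]
cam in tool [ 0.0662 -0.0001 -0.1294] 
 [[-0.0003  1.      0.0007]
 [-0.9648 -0.0001 -0.263 ]
 [-0.263  -0.0008  0.9648]]
lid_grip 0.78 [0.5343 0.2264 0.1015]
lid_grip 0.7 [ 0.4989 -0.1332  0.0401]
lid 0.56 [0.5341 0.232  0.1017]
lid_hinge 0.66 [0.5333 0.2302 0.1054]
case 0.63 [0.5328 0.2317 0.1008]
```

View pics/w1.png

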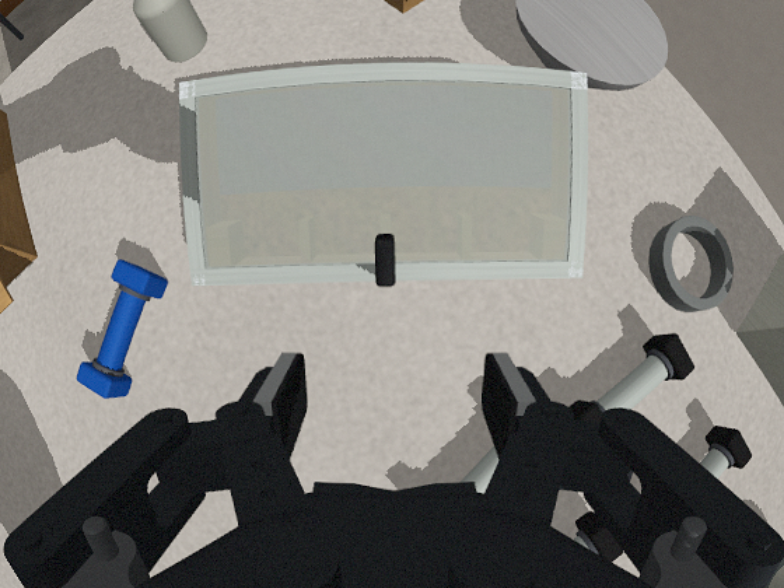

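The wrist view shows the lid corners at display pixels (181,85), (586,74), (580,277) and (196,284). The rib spans (377..394, 235..285), ahead of the gripper and nearly centred. I'll refit with these.

```bash
cat >> h.py <<'E'
def projw(f,X):
    c=f["R"]@np.asarray(X)+f["t"]; n=np.hypot(c[0],c[1]); a=np.arctan2(n,c[2]); return np.array([f["fx"]*a*c[0]/n+f["cx"],f["fy"]*a*c[1]/n+f["cy"]])
def rayw(f,uv):
    d=np.array([(uv[0]-f["cx"])/f["fx"],(uv[1]-f["cy"])/f["fy"]]); a=np.hypot(*d); d=np.r_[d/a*np.sin(a),np.cos(a)]
    return -f["R"].T@f["t"], f["R"].T@d
E
cat > fit2.py <<'E'
from h import *
from scipy.optimize import least_squares
f=imaging.grab_frame("wrist"); ft=imaging.grab_frame("top"); fs=imaging.grab_frame("scene")
W=np.array([[196,284],[181,85],[586,74],[580,277]])/1.4
L=np.array([[-.166,.16,.006],[0,.16,.006],[0,-.16,.006],[-.166,-.16,.006]])
def lidR(yaw,th): return (Ro.from_euler("z",yaw)*Ro.from_euler("y",-(np.radians(25)-th))).as_matrix()
def res(p):
    R=lidR(p[3],p[4]); X=L@R.T+p[:3]
    a=(np.array([projw(f,x) for x in X])-W).ravel()
    # rib top rectangle middle, wrist
    b=projw(f,R@[-.129,0,.040]+p[:3])-np.array([385.5,235])/1.4
    c=projw(f,R@[-.163,0,.006]+p[:3])[0:1]-385.5/1.4
    g=R@[-.146,0,.033]+p[:3]
    d=np.r_[proj(fs,g)-[311.2,187.6],proj(ft,g)-[235.5,232.4]]/2
    return np.r_[a,b,c,d]
s=least_squares(res,[.6,.27,.15,.92,.05])
R=lidR(s.x[3],s.x[4]); print(s.x); print(s.fun); print("sd",np.sqrt(np.diag(np.linalg.inv(s.jac.T@s.jac))))
print("grip",R@[-.146,0,.028]+s.x[:3])
E
python3 fit2.py
```

```text
[0.5846 0.2922 0.1269 0.9268 0.0308]
[-0.7921 -0.1629  1.0584 -1.3516 -1.2202 -0.2985  0.2744 -0.9496 -0.246
  2.2847  0.7962 -0.9714 -0.763   0.096  -0.0701]
sd [0.0006 0.0007 0.0016 0.0033 0.0142]
grip [0.4974 0.1761 0.095 ]
```

Run:
```python
from h import *
G=np.array([.4974,.1761,.095]);R=toolR(.927,.405); z=R.as_matrix()[:,2]
plan((G-.06*z,R),(G+.001*z,R))
```

```text
off [0.01, -0.009, 0.268] turn [0.006, 0.005, -0.012] rows 2.7
off [0.011, -0.01, 0.39] turn [0.006, 0.005, -0.012] rows 1.2
```

Emit:
carry_out(
  offset=[
    [0.01, -0.009, 0.268],
    [0.01, -0.009, 0.268],
    [0.01, -0.009, 0.268],
    [0.011, -0.01, 0.31],
    [0.011, -0.01, 0.35],
    [0.011, -0.01, 0.39],
    [0.011, -0.01, 0.39],
  ],
  turn=[
    [0.006, 0.005, -0.012],
    [0.006, 0.005, -0.012],
    [0.006, 0.005, -0.012],
    [0.006, 0.005, -0.012],
    [0.006, 0.005, -0.012],
    [0.006, 0.005, -0.012],
    [0.006, 0.005, -0.012],
  ],
)

```text
clock: 5.15
tcp_pos: [0.4967, 0.1774, 0.0919]
orientation: [-2.604, -1.303, -0.529]
contact_force: [-0.2, 1.3, 0.9]
grip_width: 0.0597
```

Run:
```python
from h import *
o=r.get_obs(); print(o["tcp_pos"],o["orientation"],o["contact_force"],o["joints"])
f=imaging.grab_frame("wrist"); save(f,"w2.png",1.4)
```

```text
[0.4967 0.1774 0.0919] [-2.6038 -1.303  -0.5291] [-0.2241  1.3082  0.9074] [ 0.0837  0.4095 -0.4814  2.2342 -0.1915  0.2082 -0.7936]
```

View pics/w2.png

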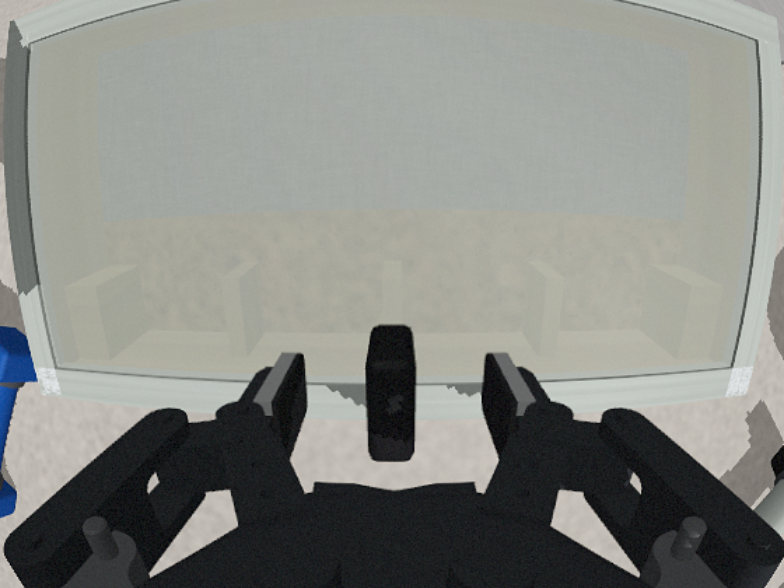

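The rib sits centred between the pads. Now I'll close on it and plan the arc.

Emit:
carry_out(
  offset=[
    [0, 0, 0],
    [0, 0, 0],
    [0, 0, 0],
    [0, 0, 0],
    [0, 0, 0],
    [0, 0, 0],
  ],
  turn=[
    [0, 0, 0],
    [0, 0, 0],
    [0, 0, 0],
    [0, 0, 0],
    [0, 0, 0],
    [0, 0, 0],
  ],
  hand=1,
  force=35,
)

```text
clock: 5.8
tcp_pos: [0.4961, 0.178, 0.0944]
orientation: [-2.602, -1.305, -0.533]
contact_force: [-4.3, 3.2, 2.4]
grip_width: 0.0137
```

```bash
cat > arc.py <<'E'
from h import *
import sys
H=np.array([.5846,.2922,.1269]); yaw=.927
def lidR(th): return (Ro.from_euler("z",yaw)*Ro.from_euler("y",-(np.radians(25)-th))).as_matrix()
o=r.get_obs(); print(o["tcp_pos"],o["contact_force"],o["grip_width"],o["joints"])
z0=Ro.from_rotvec(o["orientation"]).as_matrix()[:,2]; g=o["tcp_pos"]-.005*z0
v=Ro.from_euler("z",-yaw).apply(g-H); print("local",v)
loc=np.array([-.146,v[1],.028]) 
# current th from angle
th0=np.radians(25)-(np.arctan2(-v[2],-v[0])-0) ; 
th0=(np.arctan2(.028,-.146)-np.arctan2(v[2],v[0]))%(2*np.pi); th0=(th0+np.pi)%(2*np.pi)-np.pi+np.radians(25); rad=np.hypot(v[0],v[2])
print("th",th0,"radius",rad,np.hypot(.146,.028))
loc=loc*[rad/np.hypot(.146,.028),1,rad/np.hypot(.146,.028)]
W=[]
for th,t in eval(sys.argv[1]):
    R=toolR(yaw,t); W.append((H+lidR(th)@loc+.005*R.as_matrix()[:,2],R))
plan(*W)
E
python3 arc.py "[(.12,.4),(.24,.36),(.36,.32),(.48,.28),(.6,.22),(.72,.16),(.84,.1),(.96,.05)]"
```

```text
[0.4961 0.178  0.0944] [-4.3047  3.1731  2.3803] 0.013738331732335771 [ 0.0857  0.4037 -0.485   2.2354 -0.1923  0.2101 -0.7935]
local [-0.1465  0.0022 -0.0279]
th 0.05888670934891721 radius 0.14910118658205845 0.14866068747318506
off [0.004, -0.0, -0.018] turn [-0.002, -0.003, 0.002] rows 0.2
off [0.016, -0.0, -0.051] turn [-0.002, -0.03, 0.002] rows 0.4
off [0.031, -0.0, -0.084] turn [-0.002, -0.056, 0.002] rows 0.4
off [0.05, -0.0, -0.114] turn [-0.002, -0.083, 0.002] rows 0.4
off [0.073, -0.0, -0.141] turn [-0.002, -0.123, 0.002] rows 0.4
off [0.098, -0.0, -0.166] turn [-0.002, -0.163, 0.002] rows 0.4
off [0.127, -0.0, -0.187] turn [-0.002, -0.203, 0.002] rows 0.4
off [0.157, -0.0, -0.205] turn [-0.001, -0.236, 0.002] rows 0.4
```

Emit:
carry_out(
  offset=[
    [0.004, 0, -0.018],
    [0.016, 0, -0.051],
    [0.031, 0, -0.084],
    [0.05, 0, -0.114],
    [0.073, 0, -0.141],
    [0.098, 0, -0.166],
    [0.127, 0, -0.187],
    [0.157, 0, -0.205],
  ],
  turn=[
    [-0.002, -0.003, 0.002],
    [-0.002, -0.03, 0.002],
    [-0.002, -0.056, 0.002],
    [-0.002, -0.083, 0.002],
    [-0.002, -0.123, 0.002],
    [-0.002, -0.163, 0.002],
    [-0.002, -0.203, 0.002],
    [-0.001, -0.236, 0.002],
  ],
)

```text
clock: 6.6
tcp_pos: [0.513, 0.2008, 0.2184]
orientation: [-2.793, -1.393, -0.056]
contact_force: [-4.7, 1.0, -8.7]
grip_width: 0.0132
```

```bash
python3 arc.py "[(1.1,0),(1.22,-.04),(1.34,-.08),(1.46,-.12),(1.58,-.16),(1.70,-.2),(1.8,-.2),(1.9,-.2)]"
```

```text
[0.513  0.2008 0.2184] [-4.651   1.0302 -8.7207] 0.013173919219881104 [-0.2638  0.3001 -0.2545  1.893   0.0698  0.9223 -1.1926]
local [-0.1163  0.0024  0.0965]
th 0.9394377369013278 radius 0.15110232849366084 0.14866068747318506
off [0.035, -0.0, -0.033] turn [-0.002, -0.027, -0.001] rows 0.5
off [0.064, -0.0, -0.054] turn [-0.002, -0.054, -0.001] rows 0.4
off [0.095, -0.0, -0.072] turn [-0.002, -0.081, -0.001] rows 0.4
off [0.129, -0.0, -0.085] turn [-0.002, -0.107, -0.001] rows 0.4
off [0.163, -0.0, -0.094] turn [-0.002, -0.134, -0.001] rows 0.4
off [0.199, -0.001, -0.099] turn [-0.002, -0.161, -0.001] rows 0.4
off [0.229, -0.001, -0.1] turn [-0.002, -0.161, -0.001] rows 0.3
off [0.259, -0.001, -0.098] turn [-0.002, -0.161, -0.001] rows 0.3
```

Emit:
carry_out(
  offset=[
    [0.035, 0, -0.033],
    [0.064, 0, -0.054],
    [0.095, 0, -0.072],
    [0.129, 0, -0.085],
    [0.163, 0, -0.094],
    [0.199, -0.001, -0.099],
    [0.229, -0.001, -0.1],
    [0.259, -0.001, -0.098],
  ],
  turn=[
    [-0.002, -0.027, -0.001],
    [-0.002, -0.054, -0.001],
    [-0.002, -0.081, -0.001],
    [-0.002, -0.107, -0.001],
    [-0.002, -0.134, -0.001],
    [-0.002, -0.161, -0.001],
    [-0.002, -0.161, -0.001],
    [-0.002, -0.161, -0.001],
  ],
)

```text
clock: 7.4
tcp_pos: [0.5898, 0.3037, 0.2731]
orientation: [2.721, 1.36, -0.27]
contact_force: [-7.5, -1.5, -6.4]
grip_width: 0.0136
```

```bash
python3 arc.py "[(1.96,-.2),(2.0,-.2),(2.04,-.2),(2.08,-.2)]"
```

```text
[0.5898 0.3037 0.2731] [-7.5139 -1.4631 -6.3786] 0.013560619438713098 [-0.4556  0.5471 -0.2218  1.3966  0.1687  1.404  -1.3449]
local [0.0133 0.0028 0.1511]
th 1.9052559923476093 radius 0.15168469371711293 0.14866068747318506
off [0.017, 0.0, -0.001] turn [-0.001, -0.002, 0.0] rows 0.2
off [0.029, 0.0, -0.002] turn [-0.001, -0.002, 0.0] rows 0.1
off [0.041, 0.0, -0.002] turn [-0.001, -0.002, 0.0] rows 0.1
off [0.053, 0.0, -0.001] turn [-0.001, -0.002, 0.0] rows 0.1
```

Emit:
carry_out(
  offset=[
    [0.01, 0, 0],
    [0.02, 0, 0],
    [0.03, 0, 0],
    [0.04, 0, 0],
    [0.05, 0, 0],
    [0.05, 0, 0],
  ],
  turn=[
    [0, 0, 0],
    [0, 0, 0],
    [0, 0, 0],
    [0, 0, 0],
    [0, 0, 0],
    [0, 0, 0],
  ],
)

```text
clock: 8.0
tcp_pos: [0.6045, 0.3234, 0.269]
orientation: [2.722, 1.361, -0.267]
contact_force: [-5.9, 0.3, -2.3]
grip_width: 0.0133
```

```bash
python3 arc.py "[(2.0,-.2)]"
```

```text
[0.6045 0.3234 0.269 ] [-5.9402  0.2714 -2.3477] 0.01331641644429207 [-0.4736  0.5881 -0.2194  1.3375  0.1722  1.4207 -1.3543]
local [0.0379 0.0028 0.147 ]
th 2.070030430738662 radius 0.15176968312425906 0.14866068747318506
off [-0.021, -0.0, -0.0] turn [-0.0, -0.003, 0.0] rows 0.2
```

Emit:
carry_out(
  offset=[
    [0.01, 0, 0],
    [0.02, 0, 0.001],
    [0.03, 0, 0.001],
    [0.03, 0, 0.001],
  ],
  turn=[
    [0, 0, 0],
    [0, 0, 0],
    [0, 0, 0],
    [0, 0, 0],
  ],
)

```text
clock: 8.4
tcp_pos: [0.6071, 0.3268, 0.2673]
orientation: [2.714, 1.351, -0.301]
contact_force: [-36.5, -25.7, 18.2]
grip_width: 0.0137
```

```bash
python3 arc.py "[(2.0,-.2)]"
python3 - <<'E'
from h import *
f=imaging.grab_frame("scene"); g=imaging.grab_frame("wrist")
a=cv2.resize(f["pixels"][120:240,270:390],(480,480),interpolation=3); b=cv2.resize(g["pixels"],(320,240)); b=cv2.copyMakeBorder(b,0,240,0,0,0)
cv2.imwrite("pics/lid.png",np.hstack([a,b])[:,:,::-1])
E
```

```text
[0.6071 0.3268 0.2673] [-36.536  -25.741   18.1791] 0.013689708493976266 [-0.4827  0.6095 -0.2149  1.3084  0.1745  1.4523 -1.3595]
local [0.0422 0.0027 0.1452]
th 2.1005945720506722 radius 0.15125866923715395 0.14866068747318506
off [-0.03, 0.0, -0.0] turn [-0.003, 0.013, -0.002] rows 0.3
```

View pics/lid.png

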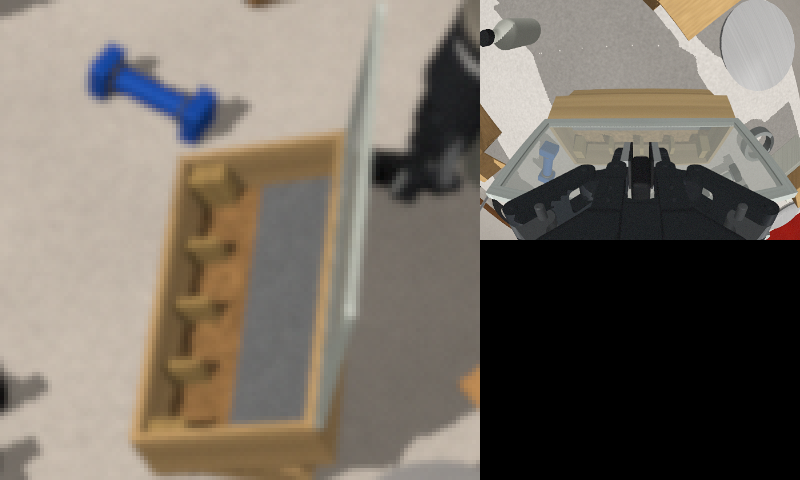

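The lid stands upright and the force rose to about 45 N, so it is on its stop. I'll relax, release and withdraw upward.

Emit:
carry_out(
  offset=[
    [-0.012, 0, 0],
    [-0.02, 0, 0],
    [-0.02, 0, 0],
    [-0.02, 0, 0],
  ],
  turn=[
    [0, 0, 0],
    [0, 0, 0],
    [0, 0, 0],
    [0, 0, 0],
  ],
)

```text
clock: 8.9
tcp_pos: [0.6069, 0.3266, 0.2675]
orientation: [2.722, 1.36, -0.269]
contact_force: [-8.7, -1.3, -3.1]
grip_width: 0.0133
```

Emit:
carry_out(
  offset=[
    [0, 0, 0],
    [0, 0, 0],
    [0, 0, 0],
    [0, 0, 0],
    [0, 0, -0.05],
    [0, 0, -0.15],
    [0, 0, -0.25],
    [0, 0, -0.25],
  ],
  turn=[
    [0, 0, 0],
    [0, 0, 0],
    [0, 0, 0],
    [0, 0, 0],
    [0, 0, 0],
    [0, 0, 0],
    [0, 0, 0],
    [0, 0, 0],
  ],
  hand=0.3,
)

```text
clock: 9.7
tcp_pos: [0.6261, 0.3488, 0.3998]
orientation: [2.726, 1.361, -0.237]
contact_force: [0.3, 0.2, 1.1]
grip_width: 0.0595
```

Run:
```python
from h import *
o=r.get_obs(); print(o["clock"],o["tcp_pos"],o["contact_force"],o["joints"])
f=imaging.grab_frame("scene"); save(f,"s3.png",1.4); ft=imaging.grab_frame("top")
for c,F in (("scene",f),("top",ft)):
  for q in ("lid_grip","lid"):
    for d in look_for(q,c)[:1]: X=w(F,d["xyz"]); print(c,q,d["score"],X,proj(F,X))
H=np.array([.5846,.2922,.1269])
for th in (1.85,1.9,1.95,2.0,2.05):
    Rl=(Ro.from_euler("z",.927)*Ro.from_euler("y",-(np.radians(25)-th))).as_matrix()
    print(th,[proj(F,H+Rl@[-.166,s,.003]).round(1) for F in (f,ft) for s in(.16,-.16)])
plan(([.52,.05,.4],toolR(.4)),([.46,-.08,.34],toolR(0)))
cv2.imwrite("pics/lid2.png",cv2.resize(f["pixels"][110:230,290:410],(600,600),interpolation=3)[:,:,::-1])
```

```text
9.7 [0.6261 0.3488 0.3998] [0.2528 0.1866 1.0801] [-0.5086  0.5801 -0.2092  1.0622  0.1623  1.6805 -1.3352]
scene lid_grip 0.9 [0.6021 0.2904 0.2675] [360.3462 166.6312]
scene lid 0.71 [0.6043 0.2886 0.2675] [360.243  167.3379]
top lid_grip 0.94 [0.6333 0.2492 0.2354] [208.5064 185.8992]
top lid 0.55 [0.6345 0.2497 0.2372] [208.2705 185.4346]
1.85 [array([356.1, 120. ]), array([346.8, 198.5]), array([166.5, 243.5]), array([228.5, 161.3])]
1.9 [array([358.7, 120.1]), array([349.6, 198.8]), array([164.3, 241.9]), array([226.4, 159.7])]
1.95 [array([361.2, 120.3]), array([352.5, 199.1]), array([162.1, 240.3]), array([224.3, 158.2])]
2.0 [array([363.7, 120.6]), array([355.3, 199.5]), array([160. , 238.8]), array([222.1, 156.7])]
2.05 [array([366.1, 121. ]), array([358.1, 200. ]), array([157.9, 237.2]), array([220. , 155.3])]
off [-0.591, 0.19, 0.095] turn [0.036, 0.126, 0.35] rows 6.3
off [-0.842, 0.25, 0.266] turn [0.061, 0.119, 0.615] rows 3.1
```

View pics/lid2.png

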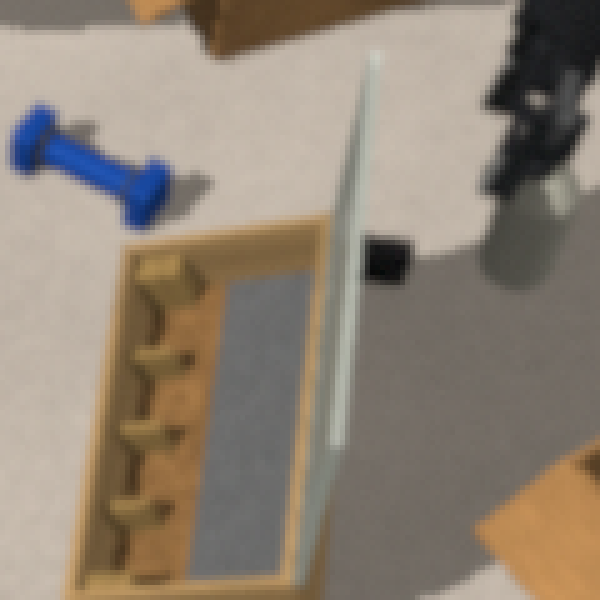

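The lid's upper corners sit at scene pixels (365.4,120.4) and (357.4,199), which fits about 2.0 rad, so the lid is open on its stop and stays there. On to the dampers.

Emit:
carry_out(
  offset=[
    [-0.1, 0.02, 0.0],
    [-0.3, 0.1, 0.05],
    [-0.591, 0.19, 0.095],
    [-0.591, 0.19, 0.095],
    [-0.591, 0.19, 0.095],
    [-0.591, 0.19, 0.095],
    [-0.84, 0.25, 0.26],
    [-0.84, 0.25, 0.26],
  ],
  turn=[
    [0.036, 0.126, 0.35],
    [0.036, 0.126, 0.35],
    [0.036, 0.126, 0.35],
    [0.036, 0.126, 0.35],
    [0.036, 0.126, 0.35],
    [0.061, 0.119, 0.615],
    [0.061, 0.119, 0.615],
    [0.061, 0.119, 0.615],
  ],
  hand=0.3,
)

```text
clock: 10.8
tcp_pos: [0.4855, -0.0231, 0.3655]
orientation: [-3.14, 0.009, -0.004]
contact_force: [-0.1, -0.9, -0.2]
grip_width: 0.0598
```

Run:
```python
from h import *
o=r.get_obs(); print(o["clock"],o["tcp_pos"],o["orientation"],o["joints"])
plan(([.47,-.06,.28],toolR(0)))
```

```text
10.8 [ 0.4855 -0.0231  0.3655] [-3.1399  0.0089 -0.0043] [-0.0985  0.0598  0.0196  1.8327 -0.0027  1.2462 -1.6545]
off [-0.031, 0.074, 0.171] turn [-0.001, -0.002, -0.004] rows 1.9
```

```bash
cat >> h.py <<'E'
def dampers(cam="wrist",smin=.3,z=.022):
    f=imaging.grab_frame(cam); out=[]; rf=rayw if cam=="wrist" else ray
    for d in outline_of("damper0",cam):
        m=d["region"]; col=f["pixels"][m].mean(0)
        if d["score"]<smin or m.sum()<150 or col[2]>1.3*col[0]: continue
        ys,xs=np.nonzero(m); g=[]
        for q in np.c_[xs,ys][::max(1,len(xs)//1500)]:
            o,v=rf(f,q); g.append((o+v*(z-o[2])/v[2])[:2])
        g=np.array(g); 
        rc=cv2.minAreaRect(g.astype(np.float32)*1000); wv,V=np.linalg.eigh(np.cov(g.T))
        a=np.arctan2(V[1,1],V[0,1]); a=(a+np.pi/2)%np.pi-np.pi/2
        out.append((np.array(rc[0])/1000,a)); print(cam,"sc %.2f n%d"%(d["score"],m.sum()),"rect mid",out[-1][0],"mean",g.mean(0),"yaw %.3f"%a,"size",np.round(rc[1]))
    return f,out
E
python3 - <<'E'
from h import *
f,_=dampers(); save(f,"w4.png",1.4)
E
```

```text
wrist sc 0.96 n2166 rect mid [ 0.4486 -0.0178] mean [ 0.4503 -0.0179] yaw 0.161 size [138.  47.]
wrist sc 0.90 n2221 rect mid [ 0.6153 -0.0501] mean [ 0.6157 -0.0498] yaw -0.069 size [ 46. 136.]
wrist sc 0.84 n2149 rect mid [ 0.6209 -0.1891] mean [ 0.6199 -0.1891] yaw 0.007 size [136.  57.]
wrist sc 0.60 n2149 rect mid [ 0.4454 -0.1412] mean [ 0.4465 -0.141 ] yaw -0.099 size [ 54. 139.]
wrist sc 0.31 n11751 rect mid [0.6375 0.4088] mean [0.6765 0.4267] yaw -0.373 size [277. 447.]
```

View pics/w4.png

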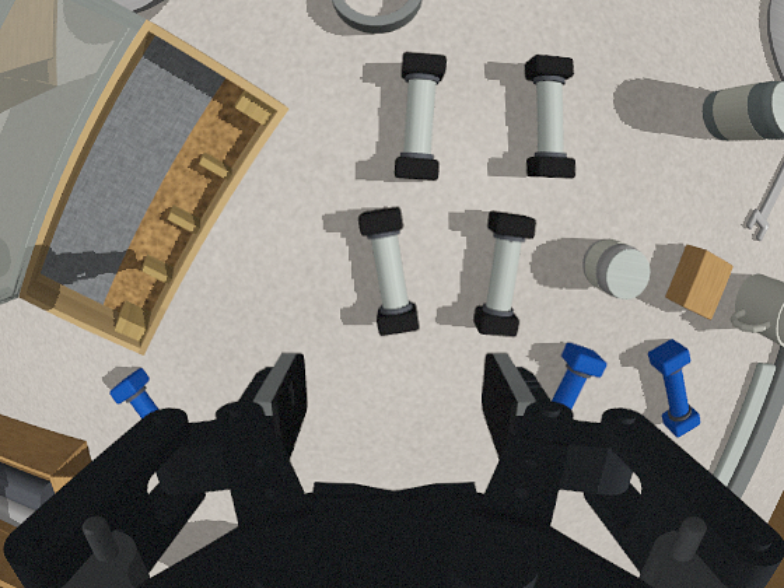

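The picture shows all four dampers clear of each other, at (420,115), (550,115), (388,270) and (505,275), and four empty bays. I'll grasp the nearest one at (0.450,-0.018).

Run:
```python
from h import *
plan(([.45,-.018,.10],toolR(.155)),([.45,-.018,.022],toolR(.155)))
print(r.get_obs()["moment"])
```

```text
off [-0.064, -0.02, 0.527] turn [0.001, 0.002, -0.111] rows 5.3
off [-0.063, -0.02, 0.683] turn [0.001, 0.002, -0.111] rows 1.6
[-0.0091 -0.0616 -0.0426]
```

Emit:
carry_out(
  offset=[
    [-0.064, -0.02, 0.527],
    [-0.064, -0.02, 0.527],
    [-0.064, -0.02, 0.527],
    [-0.064, -0.02, 0.527],
    [-0.064, -0.02, 0.527],
    [-0.064, -0.02, 0.527],
    [-0.063, -0.02, 0.61],
    [-0.063, -0.02, 0.683],
  ],
  turn=[
    [0.001, 0.002, -0.111],
    [0.001, 0.002, -0.111],
    [0.001, 0.002, -0.111],
    [0.001, 0.002, -0.111],
    [0.001, 0.002, -0.111],
    [0.001, 0.002, -0.111],
    [0.001, 0.002, -0.111],
    [0.001, 0.002, -0.111],
  ],
)

```text
clock: 11.7
tcp_pos: [0.456, -0.0101, 0.0231]
orientation: [-3.127, -0.263, -0.009]
contact_force: [-0.0, -0.6, -0.0]
grip_width: 0.0598
```

Emit:
carry_out(
  offset=[
    [0, 0, 0],
    [0, 0, 0],
    [0, 0, 0],
    [0, 0, 0],
    [0, 0, 0],
    [0, 0, 0],
    [0, 0, -0.04],
    [0, 0, -0.1],
  ],
  turn=[
    [0, 0, 0],
    [0, 0, 0],
    [0, 0, 0],
    [0, 0, 0],
    [0, 0, 0],
    [0, 0, 0],
    [0, 0, 0],
    [0, 0, 0],
  ],
  hand=1,
  force=90,
)

```text
clock: 12.5
tcp_pos: [0.4546, -0.0107, 0.0744]
orientation: [-3.128, -0.263, -0.003]
contact_force: [-0.2, 0.5, -4.0]
grip_width: 0.0254
```

Emit:
carry_out(
  offset=[
    [0, 0, -0.1],
    [0, 0, -0.25],
    [0, 0, -0.25],
    [0, 0, -0.25],
    [0, 0, -0.25],
  ],
  turn=[
    [0, 0, 0],
    [0, 0, 0],
    [0, 0, 0],
    [0, 0, 0],
    [0, 0, 0],
  ],
)

```text
clock: 13.0
tcp_pos: [0.4548, -0.0111, 0.1994]
orientation: [-3.128, -0.262, -0.009]
contact_force: [0.0, -0.2, -4.9]
grip_width: 0.0256
```

Run:
```python
from h import *
for i in range(3):
    o=r.get_obs(); print(o["clock"],o["tcp_pos"],o["contact_force"],o["moment"],o["grip_width"]); 
    f=imaging.grab_frame("wrist")
print(o["joints"],o["orientation"]); save(f,"w5.png",1.0)
print(Ro.from_rotvec(o["orientation"]).inv().apply(o["moment"]))
```

```text
13.0 [ 0.4548 -0.0111  0.1994] [ 0.0399 -0.241  -4.8835] [-0.0817  0.2111 -0.0557] 0.025621143477256705
13.05 [ 0.4541 -0.0112  0.1984] [ 0.4432 -0.0104 -3.6848] [-0.0324  0.1361 -0.0246] 0.025188027797361134
13.1 [ 0.4538 -0.0112  0.198 ] [-0.3879 -0.1402 -5.0664] [-0.0328  0.1606 -0.0359] 0.024910899888431207
[-0.1053  0.1716 -0.0063  2.1145 -0.0023  0.8533 -1.5135] [-3.1278 -0.2624 -0.0033]
[-0.0057 -0.1637  0.0363]
```

View pics/w5.png

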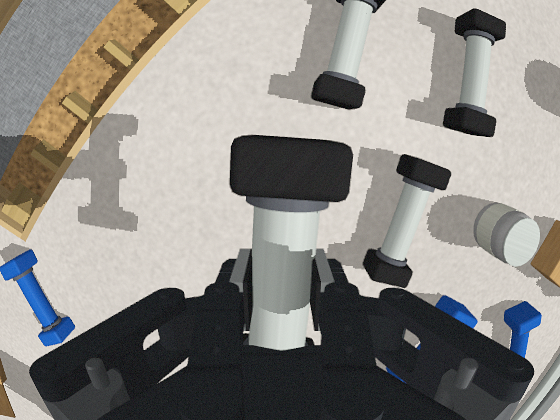

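Heavy end is at +tool x for this one (My about +0.2). It has to turn by +3.9 rad (q7 from -1.5 to about +2.1) before placing in the left bay.

```bash
cat >> h.py <<'E'
H=np.array([.5846-.002,.2922+.0015,.1269]); CY=.927; T25=np.radians(25)
C3=Ro.from_euler("z",CY).as_matrix()
def deck(i,ax=0,up=0):  # bay i point shifted ax up-slope, up along deck normal
    xs=C3@[np.cos(T25),0,np.sin(T25)]; n=C3@[-np.sin(T25),0,np.cos(T25)]; y=C3@[0,1,0]
    return H-.090*xs-.030*n+(1.5-i)*.068*y+ax*xs+up*n
def putR(heavy_plus): return toolR(CY+(np.pi if heavy_plus else 0),T25,about=CY)
E
python3 - <<'E'
from h import *
for i in range(4): print(i,deck(i))
o=r.get_obs(); p=o["tcp_pos"]
plan((p+[0.02,0,.05],toolR(.165+1.2)))
E
```

```text
0 [0.4597 0.2998 0.0617]
1 [0.5141 0.259  0.0617]
2 [0.5684 0.2182 0.0617]
3 [0.6228 0.1774 0.0617]
off [0.04, 0.006, -0.1] turn [-0.001, -0.002, -0.798] rows 8.0
```

Emit:
carry_out(
  offset=[
    [0.04, 0, -0.1],
    [0.04, 0, -0.1],
    [0.04, 0, -0.1],
    [0.04, 0, -0.1],
    [0.04, 0, -0.1],
    [0.04, 0, -0.1],
    [0.04, 0, -0.1],
    [0.04, 0, -0.1],
  ],
  turn=[
    [0, 0, -0.8],
    [0, 0, -0.8],
    [0, 0, -0.8],
    [0, 0, -0.8],
    [0, 0, -0.8],
    [0, 0, -0.8],
    [0, 0, -0.8],
    [0, 0, -0.8],
  ],
)

```text
clock: 13.95
tcp_pos: [0.4739, -0.008, 0.2479]
orientation: [-2.428, -1.991, -0.005]
contact_force: [0.7, 0.2, -4.1]
grip_width: 0.0253
```

Emit:
carry_out(
  offset=[
    [0, 0, 0],
    [0, 0, 0],
    [0, 0, 0],
    [0, 0, 0],
    [0, 0, 0],
    [0, 0, 0],
    [0, 0, 0],
    [0, 0, 0],
  ],
  turn=[
    [0, 0, -0.8],
    [0, 0, -0.8],
    [0, 0, -0.8],
    [0, 0, -0.8],
    [0, 0, -0.8],
    [0, 0, -0.8],
    [0, 0, -0.8],
    [0, 0, -0.8],
  ],
)

```text
clock: 14.75
tcp_pos: [0.4741, -0.008, 0.248]
orientation: [0.88, 3.014, 0.006]
contact_force: [-0.6, -0.0, -3.4]
grip_width: 0.0255
```

Run:
```python
from h import *
o=r.get_obs(); print(o["clock"],o["tcp_pos"],o["orientation"],o["joints"],o["contact_force"])
plan((deck(0,-.02,.17),putR(True)))
```

```text
14.75 [ 0.4741 -0.008   0.248 ] [0.88   3.0144 0.0062] [ 0.1003  0.1539 -0.2348  2.005   0.0392  0.9844  0.8494] [-0.6206 -0.0149 -3.4271]
off [0.369, 0.324, 0.083] turn [-0.215, -0.232, -0.98] rows 10.3
```

Emit:
carry_out(
  offset=[
    [0.369, 0.324, 0.083],
    [0.369, 0.324, 0.083],
    [0.369, 0.324, 0.083],
    [0.369, 0.324, 0.083],
    [0.369, 0.324, 0.083],
    [0.369, 0.324, 0.083],
    [0.369, 0.324, 0.083],
    [0.369, 0.324, 0.083],
  ],
  turn=[
    [-0.215, -0.232, -0.98],
    [-0.215, -0.232, -0.98],
    [-0.215, -0.232, -0.98],
    [-0.215, -0.232, -0.98],
    [-0.215, -0.232, -0.98],
    [-0.215, -0.232, -0.98],
    [-0.215, -0.232, -0.98],
    [-0.215, -0.232, -0.98],
  ],
)

```text
clock: 15.55
tcp_pos: [0.4065, 0.2285, 0.2069]
orientation: [-0.801, 2.704, 0.222]
contact_force: [0.1, 0.4, -4.9]
grip_width: 0.0255
```

Run:
```python
from h import *
o=r.get_obs(); print(o["clock"],o["tcp_pos"],o["orientation"],o["joints"],o["contact_force"])
plan((deck(0,0,.10),putR(True)))
```

```text
15.55 [0.4065 0.2285 0.2069] [-0.8009  2.704   0.222 ] [-0.0603  0.0677 -0.5641  2.274  -0.0206  0.4636  1.5465] [ 0.0989  0.4082 -4.8537]
off [-0.045, 0.025, 0.134] turn [-0.05, -0.054, -0.225] rows 2.4
```

Emit:
carry_out(
  offset=[
    [-0.045, 0.025, 0.134],
    [-0.045, 0.025, 0.134],
    [-0.045, 0.025, 0.134],
    [-0.045, 0.025, 0.134],
    [-0.045, 0.025, 0.134],
  ],
  turn=[
    [-0.05, -0.054, -0.225],
    [-0.05, -0.054, -0.225],
    [-0.05, -0.054, -0.225],
    [-0.05, -0.054, -0.225],
    [-0.05, -0.054, -0.225],
  ],
)

```text
clock: 16.05
tcp_pos: [0.4357, 0.2652, 0.1533]
orientation: [-1.211, 2.455, 0.271]
contact_force: [0.7, -0.5, -4.6]
grip_width: 0.0256
```

Run:
```python
from h import *
o=r.get_obs(); print(o["clock"],o["tcp_pos"],o["orientation"],o["joints"],o["contact_force"])
print("want",deck(0,0,.10),putR(True).as_rotvec())
f=imaging.grab_frame("wrist"); im=f["pixels"].copy()
xs=deck(0,1,0)-deck(0); n=deck(0,0,1)-deck(0); y=C3@[0,1,0]
def pt(a,b,u): return deck(1.5)+a*xs+b*y+u*n
def line(p,q,c):
    P=np.array([projw(f,p+(q-p)*t) for t in np.linspace(0,1,20)])
    cv2.polylines(im,[np.round(P*8).astype(np.int32)],False,c,1,cv2.LINE_AA,3)
a0,a1,b=-.068,.082,.152
for c,(A0,A1,B,u) in (((255,0,0),(a0,a1,b,.030)),((0,255,0),(a0-.008,a1+.008,b+.008,.030)),((255,255,0),(a0,a1,b,-.022))):
    Q=[pt(A0,-B,u),pt(A0,B,u),pt(A1,B,u),pt(A1,-B,u)]
    for i in range(4): line(Q[i],Q[(i+1)%4],c)
line(pt(a0+.06,-b,-.022),pt(a0+.06,b,-.022),(255,0,255))
for k in (-1,0,1): line(pt(a0,k*.068,.008),pt(a0+.036,k*.068,.008),(0,255,255))
cv2.imwrite("pics/ov1.png",cv2.resize(im[:,:,::-1],None,fx=1.4,fy=1.4))
plan((deck(0,0,.10),putR(True)),(deck(0,0,.03),putR(True)),(deck(0,0,.003),putR(True)))
```

```text
16.05 [0.4357 0.2652 0.1533] [-1.2114  2.4553  0.2705] [ 0.008   0.2567 -0.6534  2.2778  0.0844  0.2418  1.8132] [ 0.6938 -0.4683 -4.6263]
want [0.4343 0.266  0.1523] [-1.2243  2.4496  0.2714]
off [0.002, 0.003, 0.002] turn [-0.003, 0.001, -0.006] rows 0.1
off [0.003, 0.004, 0.142] turn [-0.003, 0.001, -0.006] rows 1.4
off [0.003, 0.004, 0.196] turn [-0.003, 0.001, -0.006] rows 0.5
```

View pics/ov1.png

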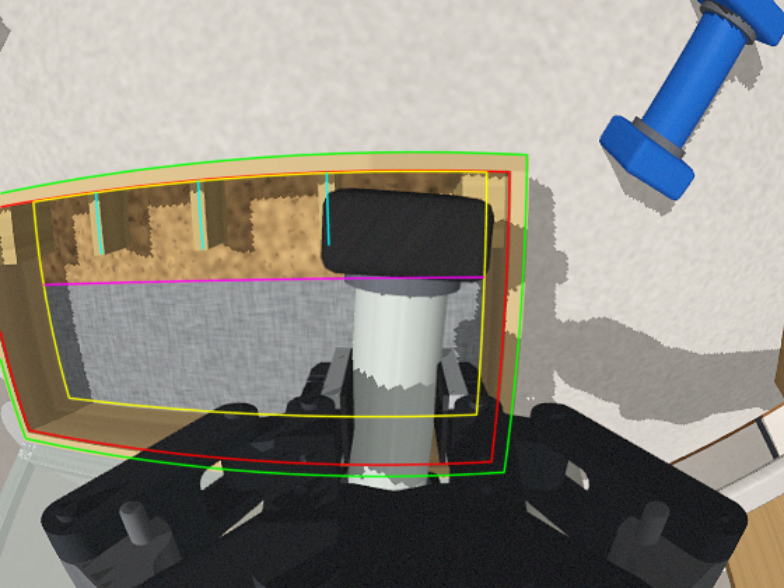

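The overlay of the case model on the wrist view matches the picture within a pixel or two. The damper lines up with the left bay, so I'll lower it.

Emit:
carry_out(
  offset=[
    [0.003, 0.004, 0.05],
    [0.003, 0.004, 0.1],
    [0.003, 0.004, 0.14],
    [0.003, 0.004, 0.17],
    [0.003, 0.004, 0.17],
  ],
  turn=[
    [-0.003, 0.001, -0.006],
    [-0.003, 0.001, -0.006],
    [-0.003, 0.001, -0.006],
    [-0.003, 0.001, -0.006],
    [-0.003, 0.001, -0.006],
  ],
)

```text
clock: 16.6
tcp_pos: [0.4546, 0.2904, 0.0827]
orientation: [-1.227, 2.451, 0.263]
contact_force: [-0.5, -0.1, -3.6]
grip_width: 0.0252
```

Run:
```python
from h import *
o=r.get_obs(); print(o["clock"],o["tcp_pos"],o["joints"],o["contact_force"])
xs=deck(0,1)-deck(0); n=deck(0,0,1)-deck(0); e=o["tcp_pos"]-deck(0); print("in bay frame",e@xs,e@(C3@[0,1,0]),e@n, "rot err",np.degrees((Ro.from_rotvec(o["orientation"]).inv()*putR(True)).as_rotvec()))
plan((deck(0,0,.0),putR(True)),(deck(0,-.01,.0),putR(True)))
```

```text
16.6 [0.4546 0.2904 0.0827] [-0.0358  0.4644 -0.674   2.2582  1.0423  0.1749  0.8997] [-0.535  -0.1403 -3.5926]
in bay frame -0.0006890848778343281 -0.0016093872183098653 0.02346534963908899 rot err [-0.2459 -0.2555  0.127 ]
off [-0.002, 0.003, 0.047] turn [-0.003, -0.003, 0.001] rows 0.5
off [0.018, 0.003, 0.047] turn [-0.003, -0.003, 0.001] rows 0.2
```

Emit:
carry_out(
  offset=[
    [-0.001, 0.003, 0.01],
    [-0.001, 0.003, 0.02],
    [-0.001, 0.003, 0.028],
    [-0.001, 0.003, 0.028],
  ],
  turn=[
    [-0.003, -0.003, 0.001],
    [-0.003, -0.003, 0.001],
    [-0.003, -0.003, 0.001],
    [-0.003, -0.003, 0.001],
  ],
)

```text
clock: 17.0
tcp_pos: [0.4569, 0.2962, 0.0701]
orientation: [-1.226, 2.45, 0.272]
contact_force: [0.2, -0.2, -4.7]
grip_width: 0.0255
```

```bash
cat >> h.py <<'E'
def bayrep(i,hp):
    o=r.get_obs(); print(o["clock"],"q",o["joints"],"F",o["contact_force"],"M",o["moment"])
    xs=deck(i,1)-deck(i); n=deck(i,0,1)-deck(i); y=C3@[0,1,0]; e=o["tcp_pos"]-deck(i); print("in bay frame",e@xs,e@y,e@n, "rot err deg",np.degrees((Ro.from_rotvec(o["orientation"]).inv()*putR(hp)).as_rotvec()),"F bay",o["contact_force"]@xs,o["contact_force"]@y,o["contact_force"]@n)
E
python3 - <<'E'
from h import *
bayrep(0,True)
plan((deck(0,0,.0),putR(True)),(deck(0,-.01,.0),putR(True)))
E
```

```text
17.0 q [-0.0419  0.5015 -0.6758  2.2535  1.2257  0.1747  0.7239] F [ 0.1924 -0.2487 -4.6865] M [-0.5463  0.4236  0.0204]
in bay frame -0.000574574819125206 4.378413194848321e-05 0.00959562781623024 rot err deg [ 0.0554 -0.0426  0.0536] F bay -2.0562216667510804 -0.3032107669566339 -4.212152720809758
off [-0.001, -0.0, 0.019] turn [0.001, -0.0, 0.001] rows 0.2
off [0.019, -0.0, 0.019] turn [0.001, -0.0, 0.001] rows 0.2
```

Emit:
carry_out(
  offset=[
    [0.004, 0, 0],
    [0.008, 0, 0],
    [0.012, 0, 0],
    [0.012, 0, 0],
    [0.012, 0, 0.01],
    [0.012, 0, 0.018],
    [0.012, 0, 0.018],
  ],
  turn=[
    [0, 0, 0],
    [0, 0, 0],
    [0, 0, 0],
    [0, 0, 0],
    [0, 0, 0],
    [0, 0, 0],
    [0, 0, 0],
  ],
)

```text
clock: 17.7
tcp_pos: [0.4551, 0.2944, 0.0616]
orientation: [-1.225, 2.447, 0.271]
contact_force: [-16.7, -17.4, 42.1]
grip_width: 0.0256
```

Run:
```python
from h import *
bayrep(0,True)
```

```text
17.7 q [-0.0427  0.5188 -0.6745  2.2634  1.3888  0.1744  0.5682] F [-16.6889 -17.4293  42.0961] M [-0.5917  1.6289 -0.1509]
in bay frame -0.006449576797793153 0.0003546588932801166 0.002976918824001303 rot err deg [-0.0385  0.0843  0.0975] F bay -3.9224073522560605 2.8864960057672766 48.276999483084616
```

Emit:
carry_out(
  offset=[
    [0, 0, -0.005],
    [0.004, 0, -0.005],
    [0.008, 0, -0.005],
    [0.008, 0, -0.005],
  ],
  turn=[
    [0, 0, 0],
    [0, 0, 0],
    [0, 0, 0],
    [0, 0, 0],
  ],
)

```text
clock: 18.1
tcp_pos: [0.4543, 0.2934, 0.0616]
orientation: [-1.227, 2.444, 0.276]
contact_force: [2.5, 4.2, 2.9]
grip_width: 0.0255
```

Run:
```python
from h import *
bayrep(0,True)
```

```text
18.1 q [-0.0294  0.5215 -0.6858  2.2661  1.4064  0.1741  0.5573] F [2.5102 4.1578 2.8526] M [ 0.64   -0.3166  0.128 ]
in bay frame -0.007584114364369483 0.000455519508797104 0.0034361533180936993 rot err deg [0.1488 0.2506 0.1684] F bay 5.5849733751556405 0.48795860638841776 0.5431342366322996
```

Emit:
carry_out(
  offset=[
    [0, 0, 0],
    [0, 0, 0],
    [0, 0, 0],
    [0, 0, 0],
    [0, 0, -0.04],
    [0, 0, -0.1],
    [0, 0, -0.2],
    [0, 0, -0.28],
  ],
  turn=[
    [0, 0, 0],
    [0, 0, 0],
    [0, 0, 0],
    [0, 0, 0],
    [0, 0, 0],
    [0, 0, 0],
    [0, 0, 0],
    [0, 0, 0],
  ],
  hand=0.5,
)

```text
clock: 18.9
tcp_pos: [0.426, 0.2517, 0.163]
orientation: [-1.222, 2.451, 0.271]
contact_force: [0.6, -0.8, 0.1]
grip_width: 0.0428
```

Emit:
carry_out(
  offset=[
    [0, 0, -0.05],
    [0, 0, -0.05],
    [0, 0, -0.05],
  ],
  turn=[
    [0, 0, 0],
    [0, 0, 0],
    [0, 0, 0],
  ],
)

```text
clock: 19.2
tcp_pos: [0.4211, 0.2425, 0.1848]
orientation: [-1.217, 2.451, 0.27]
contact_force: [-0.1, 0.3, -1.1]
grip_width: 0.0428
```

Run:
```python
from h import *
o=r.get_obs(); print(o["clock"],o["tcp_pos"],o["joints"],o["grip_width"],o["contact_force"],o["moment"])
f,_=dampers("top",.2)
g=imaging.grab_frame("wrist"); save(g,"w6.png",1.0)
plan(([.48,.1,.32],toolR(2.9)),([.56,-.05,.32],toolR(np.pi-.075)))
```

```text
19.2 [0.4211 0.2425 0.1848] [ 0.6581  0.3814 -1.3645  2.2715  0.6267  0.4218  1.353 ] 0.04281142188893071 [-0.0986  0.3164 -1.0603] [-0.403   0.2639  0.014 ]
top sc 0.93 n323 rect mid [ 0.6176 -0.1935] mean [ 0.6146 -0.1919] yaw 0.003 size [ 45. 129.]
top sc 0.83 n298 rect mid [0.4694 0.3118] mean [0.4724 0.3154] yaw 0.897 size [117.  45.]
top sc 0.58 n342 rect mid [ 0.6139 -0.0522] mean [ 0.6153 -0.0519] yaw -0.098 size [ 45. 136.]
top sc 0.53 n318 rect mid [ 0.4501 -0.1443] mean [ 0.4522 -0.1433] yaw -0.128 size [ 45. 133.]
top sc 0.43 n4915 rect mid [0.573 0.279] mean [0.5852 0.2645] yaw -0.786 size [253. 364.]
off [0.028, -0.269, -0.313] turn [0.17, 0.257, 0.765] rows 8.3
off [0.158, -0.577, -0.374] turn [0.146, 0.266, 0.656] rows 3.4
```

View pics/w6.png

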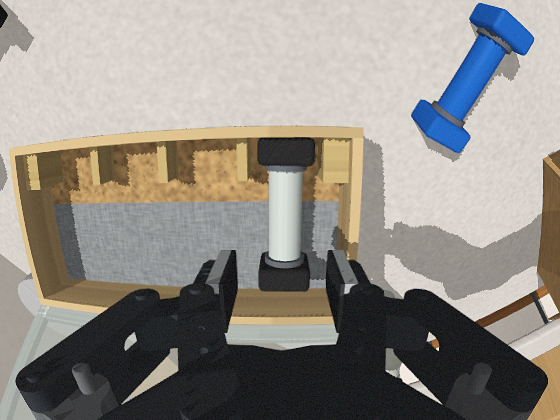

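Damper one lies flat in the left bay (wrist view 285,215) against the front board. Next damper.

Emit:
carry_out(
  offset=[
    [0.028, -0.269, -0.313],
    [0.028, -0.269, -0.313],
    [0.028, -0.269, -0.313],
    [0.028, -0.269, -0.313],
    [0.028, -0.269, -0.313],
    [0.028, -0.269, -0.313],
    [0.028, -0.269, -0.313],
    [0.028, -0.269, -0.313],
  ],
  turn=[
    [0.17, 0.257, 0.765],
    [0.17, 0.257, 0.765],
    [0.17, 0.257, 0.765],
    [0.17, 0.257, 0.765],
    [0.17, 0.257, 0.765],
    [0.17, 0.257, 0.765],
    [0.17, 0.257, 0.765],
    [0.17, 0.257, 0.765],
  ],
  hand=0.3,
)

```text
clock: 20.15
tcp_pos: [0.4801, 0.1005, 0.3202]
orientation: [0.281, 3.106, 0.016]
contact_force: [1.4, 0.6, 0.3]
grip_width: 0.0599
```

Run:
```python
from h import *
o=r.get_obs(); print(o["clock"],o["tcp_pos"],o["orientation"],o["joints"])
plan(([.58,-.05,.3],toolR(np.pi-.08)))
```

```text
20.15 [0.4801 0.1005 0.3202] [0.2811 3.1058 0.0156] [ 0.6481  0.2363 -1.1164  1.8519  0.2343  1.169   0.8456]
off [-0.25, -0.261, 0.043] turn [0.007, 0.015, -0.067] rows 3.6
```

Emit:
carry_out(
  offset=[
    [-0.25, -0.261, 0.043],
    [-0.25, -0.261, 0.043],
    [-0.25, -0.261, 0.043],
    [-0.25, -0.261, 0.043],
    [-0.25, -0.261, 0.043],
    [-0.25, -0.261, 0.043],
  ],
  turn=[
    [0.007, 0.015, -0.067],
    [0.007, 0.015, -0.067],
    [0.007, 0.015, -0.067],
    [0.007, 0.015, -0.067],
    [0.007, 0.015, -0.067],
    [0.007, 0.015, -0.067],
  ],
)

```text
clock: 20.75
tcp_pos: [0.5809, -0.0496, 0.299]
orientation: [0.118, 3.139, 0.005]
contact_force: [0.1, 0.7, 0.3]
grip_width: 0.0595
```

Run:
```python
from h import *
o=r.get_obs(); print(o["clock"],o["tcp_pos"],o["orientation"],o["joints"],o["moment"])
f,D=dampers("wrist",.3)
c,a=min(D,key=lambda d:np.hypot(*(d[0]-[.615,-.05]))); c=.5*np.array(c)+.5*np.array([.6155,-.0502]); print("use",c,a)
plan(([*c,.1],toolR(np.pi+a)),([*c,.022],toolR(np.pi+a)))
```

```text
20.75 [ 0.5809 -0.0496  0.299 ] [0.118  3.1392 0.0052] [ 0.7318  0.4514 -1.0085  1.669   0.3969  1.244   1.1342] [ 0.0507  0.0502 -0.0029]
wrist sc 0.90 n2645 rect mid [ 0.621 -0.19 ] mean [ 0.6165 -0.1897] yaw -0.011 size [140.  58.]
wrist sc 0.73 n2947 rect mid [ 0.4453 -0.1422] mean [ 0.4459 -0.1411] yaw -0.113 size [ 53. 137.]
wrist sc 0.60 n2900 rect mid [ 0.6146 -0.0499] mean [ 0.6125 -0.0492] yaw -0.078 size [ 47. 138.]
wrist sc 0.56 n2111 rect mid [0.4517 0.3405] mean [0.4493 0.3321] yaw 1.095 size [180.  65.]
use [ 0.6151 -0.05  ] -0.07755201141246815
off [-0.069, 0.0, 0.4] turn [0.002, 0.001, 0.003] rows 4.1
off [-0.068, -0.0, 0.556] turn [0.002, 0.001, 0.003] rows 1.6
```

Emit:
carry_out(
  offset=[
    [-0.069, 0, 0.4],
    [-0.069, 0, 0.4],
    [-0.069, 0, 0.4],
    [-0.069, 0, 0.4],
    [-0.069, 0, 0.48],
    [-0.069, 0, 0.54],
    [-0.069, 0, 0.558],
    [-0.069, 0, 0.558],
  ],
  turn=[
    [0.002, 0.001, 0.003],
    [0.002, 0.001, 0.003],
    [0.002, 0.001, 0.003],
    [0.002, 0.001, 0.003],
    [0.002, 0.001, 0.003],
    [0.002, 0.001, 0.003],
    [0.002, 0.001, 0.003],
    [0.002, 0.001, 0.003],
  ],
)

```text
clock: 21.65
tcp_pos: [0.6153, -0.0512, 0.0212]
orientation: [-0.123, -3.138, -0.0]
contact_force: [0.1, 0.2, 0.4]
grip_width: 0.06
```

Emit:
carry_out(
  offset=[
    [0, 0, 0],
    [0, 0, 0],
    [0, 0, 0],
    [0, 0, 0],
    [0, 0, 0],
    [0, 0, 0],
    [0, 0, -0.04],
    [0, 0, -0.1],
  ],
  turn=[
    [0, 0, 0],
    [0, 0, 0],
    [0, 0, 0],
    [0, 0, 0],
    [0, 0, 0],
    [0, 0, 0],
    [0, 0, 0],
    [0, 0, 0],
  ],
  hand=1,
  force=90,
)

```text
clock: 22.45
tcp_pos: [0.6142, -0.0532, 0.0717]
orientation: [-0.127, -3.136, 0.001]
contact_force: [-0.2, -0.7, -3.3]
grip_width: 0.0254
```

Emit:
carry_out(
  offset=[
    [0, 0, -0.1],
    [0, 0, -0.25],
    [0, 0, -0.4],
    [0, 0, -0.4],
    [0, 0, -0.4],
    [0, 0, -0.4],
    [0, 0, -0.4],
  ],
  turn=[
    [0, 0, 0],
    [0, 0, 0],
    [0, 0, 0],
    [0, 0, 0],
    [0, 0, 0],
    [0, 0, 0],
    [0, 0, 0],
  ],
)

```text
clock: 23.15
tcp_pos: [0.6144, -0.0532, 0.2703]
orientation: [-0.127, -3.137, 0.002]
contact_force: [-0.7, 0.4, -4.4]
grip_width: 0.0256
```

```bash
cat >> h.py <<'E'
def feel():
    A=[]
    for i in range(4):
        o=r.get_obs(); A.append(np.r_[o["contact_force"],Ro.from_rotvec(o["orientation"]).inv().apply(o["moment"])]); imaging.grab_frame("wrist")
    print(o["clock"],o["tcp_pos"],o["orientation"],"q",o["joints"],o["grip_width"]); print("F",np.mean(A,0)[:3],"M tool",np.mean(A,0)[3:], "heavy +x" if np.mean(A,0)[4]<0 else "heavy -x")
E
python3 - <<'E'
from h import *
feel()
E
```

```text
23.3 [ 0.6147 -0.0529  0.2697] [-0.1265 -3.1365  0.0004] q [ 0.6669  0.5322 -0.9646  1.6241  0.4576  1.2321  1.1004] 0.025055509426522005
F [-0.0269  0.4261 -4.012 ] M tool [0.0153 0.1326 0.0175] heavy -x
```

Heavy end is at -tool x this time, so it goes in with tool x pointing up-slope (yaw 0.927) in bay 1.

Run:
```python
from h import *
plan(([.55,.02,.27],toolR(3.06-1.2)))
```

```text
off [0.141, 0.135, 0.0] turn [-0.001, -0.001, 0.801] rows 8.0
```

Emit:
carry_out(
  offset=[
    [0.14, 0.135, 0],
    [0.14, 0.135, 0],
    [0.14, 0.135, 0],
    [0.14, 0.135, 0],
    [0.14, 0.135, 0],
    [0.14, 0.135, 0],
    [0.14, 0.135, 0],
    [0.14, 0.135, 0],
  ],
  turn=[
    [0, 0, 0.8],
    [0, 0, 0.8],
    [0, 0, 0.8],
    [0, 0, 0.8],
    [0, 0, 0.8],
    [0, 0, 0.8],
    [0, 0, 0.8],
    [0, 0, 0.8],
  ],
)

```text
clock: 24.15
tcp_pos: [0.5511, 0.0207, 0.2706]
orientation: [-1.884, -2.513, 0.0]
contact_force: [0.2, -1.0, -4.6]
grip_width: 0.0252
```

Run:
```python
from h import *
o=r.get_obs(); print(o["clock"],o["tcp_pos"],o["joints"])
plan((deck(1,-.02,.17),putR(False)))
```

```text
24.15 [0.5511 0.0207 0.2706] [ 0.4708  0.3445 -0.7705  1.784   0.264   1.1202 -0.1024]
off [0.37, -0.081, 0.127] turn [-0.135, 0.27, 0.609] rows 6.8
```

Emit:
carry_out(
  offset=[
    [0.37, -0.081, 0.127],
    [0.37, -0.081, 0.127],
    [0.37, -0.081, 0.127],
    [0.37, -0.081, 0.127],
    [0.37, -0.081, 0.127],
    [0.37, -0.081, 0.127],
    [0.37, -0.081, 0.127],
    [0.37, -0.081, 0.127],
  ],
  turn=[
    [-0.135, 0.27, 0.609],
    [-0.135, 0.27, 0.609],
    [-0.135, 0.27, 0.609],
    [-0.135, 0.27, 0.609],
    [-0.135, 0.27, 0.609],
    [-0.135, 0.27, 0.609],
    [-0.135, 0.27, 0.609],
    [-0.135, 0.27, 0.609],
  ],
)

```text
clock: 24.95
tcp_pos: [0.4576, 0.1852, 0.2064]
orientation: [-2.583, -1.298, -0.569]
contact_force: [0.9, -0.4, -4.2]
grip_width: 0.0252
```

Run:
```python
from h import *
bayrep(1,False)
plan((deck(1,0,.05),putR(False)),(deck(1,0,.012),putR(False)))
```

```text
24.95 q [ 0.4218  0.1734 -0.8403  2.2246 -0.2198  0.4352 -0.8435] F [ 0.9177 -0.4239 -4.2433] M [-0.6154  0.4342  0.0397]
in bay frame -0.023059559794840742 0.0008280095972932417 0.1703887841666375 rot err deg [-0.1782  0.1206  0.2089] F bay -1.6013456034749833 -0.9885002622616794 -3.9352326643894093
off [0.047, 0.003, 0.241] turn [-0.002, 0.001, 0.002] rows 2.5
off [0.047, 0.003, 0.317] turn [-0.002, 0.001, 0.002] rows 0.8
```

Emit:
carry_out(
  offset=[
    [0.03, 0.003, 0.08],
    [0.047, 0.003, 0.16],
    [0.047, 0.003, 0.22],
    [0.047, 0.003, 0.26],
    [0.047, 0.003, 0.29],
    [0.047, 0.003, 0.317],
    [0.047, 0.003, 0.317],
    [0.047, 0.003, 0.317],
  ],
  turn=[
    [-0.002, 0.001, 0.002],
    [-0.002, 0.001, 0.002],
    [-0.002, 0.001, 0.002],
    [-0.002, 0.001, 0.002],
    [-0.002, 0.001, 0.002],
    [-0.002, 0.001, 0.002],
    [-0.002, 0.001, 0.002],
    [-0.002, 0.001, 0.002],
  ],
)

```text
clock: 25.75
tcp_pos: [0.5141, 0.2565, 0.0729]
orientation: [-2.584, -1.298, -0.575]
contact_force: [-0.0, 0.2, -3.1]
grip_width: 0.0249
```

Run:
```python
from h import *
bayrep(1,False)
plan((deck(1,0,.003),putR(False)))
f=imaging.grab_frame("wrist"); save(f,"w7.png",1.0)
```

```text
25.75 q [ 0.0697  0.5326 -0.6508  2.1723  0.7307  0.1745 -1.7868] F [-0.0315  0.156  -3.069 ] M [-0.5281  0.3925 -0.0218]
in bay frame 0.002908096694909725 -0.0015002073904793478 0.010981205874507773 rot err deg [-0.0069 -0.0351  0.2455] F bay -1.2010522310801501 0.11882087186000517 -2.826172518362572
off [-0.006, -0.003, 0.016] turn [-0.0, -0.0, 0.003] rows 0.2
```

View pics/w7.png

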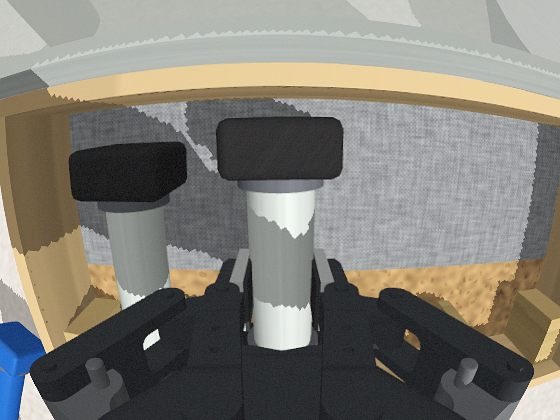

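Emit:
carry_out(
  offset=[
    [-0.006, -0.003, 0],
    [-0.012, -0.003, 0],
    [-0.014, -0.003, 0.006],
    [-0.014, -0.003, 0.012],
    [-0.014, -0.003, 0.016],
    [-0.014, -0.003, 0.016],
  ],
  turn=[
    [0, 0, 0.003],
    [0, 0, 0.003],
    [0, 0, 0.003],
    [0, 0, 0.003],
    [0, 0, 0.003],
    [0, 0, 0.003],
  ],
)

```text
clock: 26.4
tcp_pos: [0.5114, 0.2545, 0.0642]
orientation: [-2.588, -1.289, -0.578]
contact_force: [-0.2, -2.0, -1.4]
grip_width: 0.0253
```

Run:
```python
from h import *
bayrep(1,False)
```

```text
26.4 q [ 0.0902  0.5548 -0.6758  2.1827  0.9224  0.173  -1.9731] F [-0.1987 -1.9992 -1.3768] M [-0.7021  0.3342 -0.0432]
in bay frame -0.0036047144120518898 -0.0006167985073780235 0.004512438348230014 rot err deg [ 0.133  -0.1264 -0.1114] F bay -2.1391311386949488 -1.0410868425210626 -0.5216711500470214
```

Emit:
carry_out(
  offset=[
    [-0.003, 0, 0.002],
    [-0.006, 0, 0.003],
    [-0.009, 0, 0.003],
    [-0.009, 0, 0.003],
  ],
  turn=[
    [0, 0, 0],
    [0, 0, 0],
    [0, 0, 0],
    [0, 0, 0],
  ],
)

```text
clock: 26.8
tcp_pos: [0.5115, 0.2545, 0.0639]
orientation: [-2.583, -1.289, -0.588]
contact_force: [-1.1, -0.8, 14.5]
grip_width: 0.0254
```

Run:
```python
from h import *
bayrep(1,False)
```

```text
26.8 q [ 0.1036  0.5599 -0.6895  2.1867  0.99    0.1696 -2.034 ] F [-1.1094 -0.7949 14.5196] M [ 0.3703 -0.2154 -0.0377]
in bay frame -0.0036931692221216284 -0.0006354217504822926 0.0042133705027262046 rot err deg [ 0.1594 -0.5843 -0.0399] F bay 4.9565308006300715 0.41015644277691976 13.709310239249646
```

Emit:
carry_out(
  offset=[
    [0, 0, -0.002],
    [0, 0, -0.002],
    [0, 0, -0.002],
    [0, 0, -0.002],
    [0, 0, -0.04],
    [0, 0, -0.1],
    [0, 0, -0.2],
    [0, 0, -0.28],
  ],
  turn=[
    [0, 0, 0],
    [0, 0, 0],
    [0, 0, 0],
    [0, 0, 0],
    [0, 0, 0],
    [0, 0, 0],
    [0, 0, 0],
    [0, 0, 0],
  ],
  hand=0.5,
)

```text
clock: 27.6
tcp_pos: [0.4759, 0.2078, 0.1776]
orientation: [-2.587, -1.287, -0.576]
contact_force: [0.5, 0.2, 0.1]
grip_width: 0.0423
```

Run:
```python
from h import *
o=r.get_obs(); print(o["clock"],o["tcp_pos"],o["joints"],o["grip_width"])
dampers("top",.25)
plan(([.5,.06,.3],toolR(.3)),([.47,-.13,.3],toolR(-.11)))
```

```text
27.6 [0.4759 0.2078 0.1776] [ 0.6729  0.4605 -1.2711  2.1963  0.6095  0.4499 -1.6293] 0.04234881397623971
top sc 0.85 n349 rect mid [0.4582 0.3051] mean [0.4651 0.3084] yaw 0.851 size [141.  44.]
top sc 0.73 n331 rect mid [ 0.6194 -0.1934] mean [ 0.6174 -0.1916] yaw 0.011 size [ 45. 133.]
top sc 0.72 n343 rect mid [ 0.4508 -0.1445] mean [ 0.4528 -0.144 ] yaw -0.123 size [ 45. 134.]
top sc 0.62 n255 rect mid [0.5265 0.2742] mean [0.5318 0.2755] yaw 0.918 size [108.  42.]
off [-0.082, 0.211, -0.304] turn [-0.089, -0.286, 0.403] rows 5.0
off [-0.387, 0.395, -0.448] turn [-0.15, -0.27, 0.672] rows 3.8
```

Emit:
carry_out(
  offset=[
    [-0.082, 0.211, -0.304],
    [-0.082, 0.211, -0.304],
    [-0.082, 0.211, -0.304],
    [-0.082, 0.211, -0.304],
    [-0.387, 0.395, -0.448],
    [-0.387, 0.395, -0.448],
    [-0.387, 0.395, -0.448],
    [-0.387, 0.395, -0.448],
  ],
  turn=[
    [-0.089, -0.286, 0.403],
    [-0.089, -0.286, 0.403],
    [-0.089, -0.286, 0.403],
    [-0.089, -0.286, 0.403],
    [-0.15, -0.27, 0.672],
    [-0.15, -0.27, 0.672],
    [-0.15, -0.27, 0.672],
    [-0.15, -0.27, 0.672],
  ],
  hand=0.3,
)

```text
clock: 28.5
tcp_pos: [0.4704, -0.1293, 0.2966]
orientation: [3.133, -0.171, -0.008]
contact_force: [0.7, 0.7, 0.7]
grip_width: 0.0599
```

Run:
```python
from h import *
o=r.get_obs(); print(o["clock"],o["tcp_pos"],o["orientation"],o["joints"])
plan(([.47,-.135,.28],toolR(-.115)))
```

```text
28.5 [ 0.4704 -0.1293  0.2966] [ 3.133  -0.1713 -0.0082] [ 1.0841  0.2774 -1.1001  1.8719  0.2734  1.1609 -1.7928]
off [0.001, 0.011, 0.033] turn [0.003, 0.003, 0.004] rows 0.4
```

Run:
```python
from h import *
f,D=dampers("wrist",.3)
c,a=min(D,key=lambda d:np.hypot(*(d[0]-[.449,-.142]))); c=.5*np.array(c)+.5*np.array([.451,-.1435]); print("use",c,a)
plan(([*c,.1],toolR(a)),([*c,.021],toolR(a)))
```

```text
wrist sc 0.85 n1307 rect mid [0.4941 0.2819] mean [0.497 0.274] yaw 1.161 size [134.  61.]
wrist sc 0.73 n985 rect mid [0.4294 0.3199] mean [0.4329 0.3131] yaw 1.186 size [118.  62.]
wrist sc 0.67 n632 rect mid [0.7157 0.0003] mean [ 0.7165 -0.0028] yaw 1.288 size [84. 21.]
wrist sc 0.56 n3100 rect mid [ 0.6221 -0.1894] mean [ 0.6206 -0.189 ] yaw 0.010 size [139.  49.]
use [ 0.5365 -0.1664] 0.009745415115614442
off [0.142, 0.049, 0.391] turn [0.003, 0.004, -0.083] rows 4.2
off [0.143, 0.048, 0.549] turn [0.003, 0.004, -0.083] rows 1.6
```

Run:
```python
from h import *
f,D=dampers("scene",.2)
c=[.449,-.142]
plan(([*c,.1],toolR(-.115)),([*c,.021],toolR(-.115)))
```

```text
scene sc 0.96 n342 rect mid [ 0.448  -0.1395] mean [ 0.4492 -0.1398] yaw -0.115 size [ 44. 151.]
scene sc 0.93 n451 rect mid [ 0.618  -0.1877] mean [ 0.6201 -0.1873] yaw 0.003 size [150.  47.]
scene sc 0.92 n386 rect mid [0.4855 0.2815] mean [0.4915 0.2815] yaw 1.226 size [142.  70.]
scene sc 0.65 n375 rect mid [0.4265 0.3227] mean [0.4341 0.3236] yaw 1.227 size [142.  73.]
off [-0.038, 0.033, 0.393] turn [0.001, 0.003, 0.007] rows 4.0
off [-0.038, 0.033, 0.551] turn [0.001, 0.003, 0.007] rows 1.6
```

Emit:
carry_out(
  offset=[
    [-0.038, 0.033, 0.393],
    [-0.038, 0.033, 0.393],
    [-0.038, 0.033, 0.393],
    [-0.038, 0.033, 0.393],
    [-0.038, 0.033, 0.48],
    [-0.038, 0.033, 0.53],
    [-0.038, 0.033, 0.551],
    [-0.038, 0.033, 0.551],
  ],
  turn=[
    [0.001, 0.003, 0.007],
    [0.001, 0.003, 0.007],
    [0.001, 0.003, 0.007],
    [0.001, 0.003, 0.007],
    [0.001, 0.003, 0.007],
    [0.001, 0.003, 0.007],
    [0.001, 0.003, 0.007],
    [0.001, 0.003, 0.007],
  ],
)

```text
clock: 29.5
tcp_pos: [0.449, -0.1398, 0.0211]
orientation: [-3.136, 0.173, 0.002]
contact_force: [0.3, -0.0, 0.2]
grip_width: 0.0602
```

Emit:
carry_out(
  offset=[
    [0, 0, 0],
    [0, 0, 0],
    [0, 0, 0],
    [0, 0, 0],
    [0, 0, 0],
    [0, 0, 0],
    [0, 0, -0.04],
    [0, 0, -0.1],
  ],
  turn=[
    [0, 0, 0],
    [0, 0, 0],
    [0, 0, 0],
    [0, 0, 0],
    [0, 0, 0],
    [0, 0, 0],
    [0, 0, 0],
    [0, 0, 0],
  ],
  hand=1,
  force=90,
)

```text
clock: 30.3
tcp_pos: [0.4481, -0.1416, 0.0722]
orientation: [3.136, -0.178, -0.002]
contact_force: [-0.1, -0.9, -3.4]
grip_width: 0.0255
```

Emit:
carry_out(
  offset=[
    [0, 0, -0.1],
    [0, 0, -0.25],
    [0, 0, -0.4],
    [0, 0, -0.4],
    [0, 0, -0.4],
    [0, 0, -0.4],
    [0, 0, -0.4],
  ],
  turn=[
    [0, 0, 0],
    [0, 0, 0],
    [0, 0, 0],
    [0, 0, 0],
    [0, 0, 0],
    [0, 0, 0],
    [0, 0, 0],
  ],
)

```text
clock: 31.0
tcp_pos: [0.4476, -0.1417, 0.2707]
orientation: [3.135, -0.179, -0.003]
contact_force: [0.5, -0.4, -3.5]
grip_width: 0.0253
```

Run:
```python
from h import *
feel()
plan(([.5,0,.27],toolR(-.115+1.0)))
plan(([.5,0,.27],toolR(-.115+1.2)))
```

```text
31.15 [ 0.448  -0.1413  0.2704] [-3.1361  0.1776  0.0035] q [ 1.1452  0.2718 -1.1128  1.9435  0.274   1.0935 -1.7655] 0.025264087375583385
F [-0.1095 -0.1134 -3.5868] M tool [ 0.0006  0.1335 -0.0004] heavy -x
off [0.071, -0.292, 0.001] turn [-0.001, 0.001, -0.665] rows 6.7
off [0.071, -0.292, 0.001] turn [-0.001, 0.001, -0.799] rows 8.0
```

Emit:
carry_out(
  offset=[
    [0.071, -0.292, 0],
    [0.071, -0.292, 0],
    [0.071, -0.292, 0],
    [0.071, -0.292, 0],
    [0.071, -0.292, 0],
    [0.071, -0.292, 0],
    [0.071, -0.292, 0],
    [0.071, -0.292, 0],
  ],
  turn=[
    [0, 0, -0.665],
    [0, 0, -0.665],
    [0, 0, -0.665],
    [0, 0, -0.665],
    [0, 0, -0.665],
    [0, 0, -0.665],
    [0, 0, -0.665],
    [0, 0, -0.665],
  ],
)

```text
clock: 32.0
tcp_pos: [0.5005, -0.0004, 0.2708]
orientation: [-2.838, -1.345, 0.002]
contact_force: [-0.6, 0.5, -3.1]
grip_width: 0.0252
```

Run:
```python
from h import *
o=r.get_obs(); print(o["clock"],o["tcp_pos"],o["joints"])
plan((deck(2,-.02,.17),putR(False)))
```

```text
32.0 [ 0.5005 -0.0004  0.2708] [ 0.9225  0.4577 -1.3245  1.8757  0.4785  1.1905 -1.2514]
off [0.245, -0.164, 0.127] turn [0.005, 0.291, -0.028] rows 3.2
```

Emit:
carry_out(
  offset=[
    [0.245, -0.164, 0.127],
    [0.245, -0.164, 0.127],
    [0.245, -0.164, 0.127],
    [0.245, -0.164, 0.127],
    [0.245, -0.164, 0.127],
    [0.245, -0.164, 0.127],
  ],
  turn=[
    [0.005, 0.291, -0.028],
    [0.005, 0.291, -0.028],
    [0.005, 0.291, -0.028],
    [0.005, 0.291, -0.028],
    [0.005, 0.291, -0.028],
    [0.005, 0.291, -0.028],
  ],
)

```text
clock: 32.6
tcp_pos: [0.5154, 0.1459, 0.2083]
orientation: [-2.59, -1.292, -0.574]
contact_force: [0.0, -0.9, -3.3]
grip_width: 0.0253
```

Run:
```python
from h import *
bayrep(2,False)
plan((deck(2,0,.05),putR(False)),(deck(2,0,.012),putR(False)))
```

```text
32.6 q [ 0.8511  0.4787 -1.3157  2.1081  0.4462  0.5556 -1.3298] F [ 0.0048 -0.9017 -3.2746] M [-0.4612  0.3585 -0.0571]
in bay frame -0.019320143145034805 -0.0009912935689458135 0.1707828820549795 rot err deg [ 0.1544  0.0579 -0.0592] F bay -2.0349068424967487 -0.5450288839822488 -2.6642281369857104
off [0.039, -0.003, 0.242] turn [0.002, 0.001, -0.001] rows 2.4
off [0.039, -0.003, 0.318] turn [0.002, 0.001, -0.001] rows 0.8
```

Emit:
carry_out(
  offset=[
    [0.02, -0.003, 0.08],
    [0.039, -0.003, 0.16],
    [0.039, -0.003, 0.22],
    [0.039, -0.003, 0.26],
    [0.039, -0.003, 0.29],
    [0.037, -0.003, 0.318],
    [0.034, -0.003, 0.318],
    [0.034, -0.003, 0.318],
  ],
  turn=[
    [0.002, 0.001, 0],
    [0.002, 0.001, 0],
    [0.002, 0.001, 0],
    [0.002, 0.001, 0],
    [0.002, 0.001, 0],
    [0.002, 0.001, 0],
    [0.002, 0.001, 0],
    [0.002, 0.001, 0],
  ],
)

```text
clock: 33.4
tcp_pos: [0.5656, 0.2135, 0.0724]
orientation: [-2.584, -1.291, -0.579]
contact_force: [2.0, 3.3, -3.8]
grip_width: 0.0255
```

Run:
```python
from h import *
bayrep(2,False)
plan((deck(2,-.003,.004),putR(False)))
```

```text
33.4 q [ 0.293   0.6293 -0.798   2.0824  0.7534  0.2768 -1.6575] F [ 2.0001  3.319  -3.7896] M [ 0.2609 -0.1642  0.0494]
in bay frame -0.00040363075519872927 -0.0005129765311839667 0.01205769431841177 rot err deg [ 0.0352 -0.2373 -0.0181] F bay 1.8923974015322684 0.3924773567202082 -5.06379725228773
off [-0.005, -0.001, 0.016] turn [0.0, -0.003, -0.0] rows 0.2
```

Emit:
carry_out(
  offset=[
    [0, -0.001, 0.006],
    [0, -0.001, 0.012],
    [0, -0.001, 0.015],
    [0, -0.001, 0.015],
  ],
  turn=[
    [0, 0, 0],
    [0, 0, 0],
    [0, 0, 0],
    [0, 0, 0],
  ],
)

```text
clock: 33.8
tcp_pos: [0.5666, 0.2164, 0.0655]
orientation: [-2.584, -1.293, -0.579]
contact_force: [4.6, 3.6, 2.0]
grip_width: 0.025
```

Run:
```python
from h import *
bayrep(2,False)
```

```text
33.8 q [ 0.268   0.6363 -0.7729  2.0818  0.7698  0.2614 -1.6755] F [4.6434 3.5687 1.9963] M [ 0.2936 -0.7352  0.052 ]
in bay frame -0.0007138826516385952 0.00040057777097183493 0.004519350183413713 rot err deg [ 0.0384 -0.2273  0.0593] F bay 5.956539422698013 -1.5718095704549255 -0.5749178041676059
```

Emit:
carry_out(
  offset=[
    [0, 0, 0.002],
    [0, 0, 0.002],
    [0, 0, 0.002],
  ],
  turn=[
    [0, 0, 0],
    [0, 0, 0],
    [0, 0, 0],
  ],
)

```text
clock: 34.1
tcp_pos: [0.5667, 0.2167, 0.0648]
orientation: [-2.584, -1.293, -0.579]
contact_force: [2.3, 2.7, 7.2]
grip_width: 0.0253
```

Emit:
carry_out(
  offset=[
    [0, 0, 0],
    [0, 0, 0],
    [0, 0, 0],
    [0, 0, 0],
    [0, 0, -0.04],
    [0, 0, -0.1],
    [0, 0, -0.2],
    [0, 0, -0.28],
  ],
  turn=[
    [0, 0, 0],
    [0, 0, 0],
    [0, 0, 0],
    [0, 0, 0],
    [0, 0, 0],
    [0, 0, 0],
    [0, 0, 0],
    [0, 0, 0],
  ],
  hand=0.5,
)

```text
clock: 34.9
tcp_pos: [0.5288, 0.1681, 0.1914]
orientation: [-2.585, -1.294, -0.572]
contact_force: [0.7, -0.7, -0.2]
grip_width: 0.0427
```

Run:
```python
from h import *
o=r.get_obs(); print(o["clock"],o["tcp_pos"],o["joints"],o["grip_width"])
dampers("scene",.25)
dampers("top",.25)
plan(([.55,.02,.3],toolR(.4)),([.59,-.18,.28],toolR(.005)))
```

```text
34.9 [0.5288 0.1681 0.1914] [ 0.7236  0.5008 -1.2232  2.0911  0.4938  0.5223 -1.3946] 0.04271239025675677
scene sc 0.70 n423 rect mid [0.5411 0.2407] mean [0.5492 0.2419] yaw 1.202 size [139.  75.]
scene sc 0.62 n362 rect mid [0.4827 0.2858] mean [0.4943 0.2897] yaw 1.282 size [137.  75.]
scene sc 0.58 n352 rect mid [0.4294 0.3235] mean [0.436  0.3253] yaw 1.254 size [142.  73.]
top sc 0.94 n359 rect mid [0.4633 0.3023] mean [0.4632 0.3032] yaw 0.909 size [136.  44.]
top sc 0.80 n344 rect mid [ 0.5987 -0.1984] mean [ 0.6004 -0.1981] yaw -0.044 size [ 45. 136.]
top sc 0.66 n378 rect mid [0.521 0.263] mean [0.5221 0.2667] yaw 0.925 size [145.  49.]
top sc 0.56 n278 rect mid [0.587  0.2295] mean [0.5874 0.2363] yaw 0.908 size [110.  46.]
off [-0.099, 0.209, -0.288] turn [-0.076, -0.285, 0.344] rows 4.5
off [-0.361, 0.513, -0.366] turn [-0.134, -0.271, 0.603] rows 4.1
```

The last damper was knocked aside to about (0.60,-0.197). I'll go there and measure it again.

Emit:
carry_out(
  offset=[
    [-0.099, 0.209, -0.288],
    [-0.099, 0.209, -0.288],
    [-0.099, 0.209, -0.288],
    [-0.099, 0.209, -0.288],
    [-0.361, 0.513, -0.366],
    [-0.361, 0.513, -0.366],
    [-0.361, 0.513, -0.366],
    [-0.361, 0.513, -0.366],
  ],
  turn=[
    [-0.076, -0.285, 0.344],
    [-0.076, -0.285, 0.344],
    [-0.076, -0.285, 0.344],
    [-0.076, -0.285, 0.344],
    [-0.134, -0.271, 0.603],
    [-0.134, -0.271, 0.603],
    [-0.134, -0.271, 0.603],
    [-0.134, -0.271, 0.603],
  ],
  hand=0.3,
)

```text
clock: 35.9
tcp_pos: [0.5903, -0.1741, 0.2782]
orientation: [3.141, 0.01, -0.005]
contact_force: [1.3, -0.4, 0.7]
grip_width: 0.0596
```

Emit:
carry_out(
  offset=[
    [0, 0, 0],
    [0, 0, 0],
    [0, 0, 0],
  ],
  turn=[
    [0, 0, 0],
    [0, 0, 0],
    [0, 0, 0],
  ],
)

```text
clock: 36.2
tcp_pos: [0.5898, -0.1714, 0.2791]
orientation: [-3.141, -0.018, 0.003]
contact_force: [-0.4, -0.3, 0.2]
grip_width: 0.06
```

Run:
```python
from h import *
o=r.get_obs(); print(o["clock"],o["tcp_pos"],o["orientation"],o["joints"])
f,D=dampers("wrist",.3)
dampers("scene",.3); dampers("top",.3)
c,a=min(D,key=lambda d:np.hypot(*(d[0]-[.601,-.197]))); print("use",c,a)
plan(([*c,.1],toolR(a)),([*c,.021],toolR(a)))
```

```text
36.2 [ 0.5898 -0.1714  0.2791] [-3.1406 -0.0178  0.003 ] [ 0.8293  0.4936 -0.9     1.6225  0.4043  1.226  -1.7119]
wrist sc 0.92 n1234 rect mid [0.5366 0.2383] mean [0.5413 0.2319] yaw 1.179 size [123.  62.]
wrist sc 0.86 n903 rect mid [0.4734 0.2687] mean [0.4796 0.2659] yaw 1.309 size [105.  63.]
wrist sc 0.80 n3333 rect mid [ 0.5913 -0.1971] mean [ 0.5928 -0.1965] yaw -0.061 size [ 49. 137.]
wrist sc 0.66 n636 rect mid [0.4151 0.3064] mean [0.4173 0.3033] yaw 1.418 size [77. 71.]
scene sc 0.94 n384 rect mid [0.5415 0.2363] mean [0.5463 0.2364] yaw 1.192 size [140.  67.]
scene sc 0.94 n403 rect mid [ 0.5976 -0.1942] mean [ 0.5996 -0.1949] yaw -0.063 size [ 44. 149.]
scene sc 0.54 n398 rect mid [0.4894 0.2794] mean [0.4918 0.2798] yaw 1.267 size [145.  70.]
scene sc 0.33 n3083 rect mid [0.4507 0.3321] mean [0.528 0.275] yaw -0.806 size [214. 607.]
top sc 0.91 n379 rect mid [0.5198 0.2622] mean [0.5201 0.2614] yaw 0.910 size [141.  45.]
top sc 0.82 n351 rect mid [0.5726 0.218 ] mean [0.5721 0.216 ] yaw 0.898 size [137.  46.]
top sc 0.77 n372 rect mid [0.4621 0.2999] mean [0.4618 0.2997] yaw 0.931 size [141.  44.]
top sc 0.74 n243 rect mid [ 0.5815 -0.1974] mean [ 0.5744 -0.1976] yaw -0.053 size [ 44. 102.]
use [ 0.5913 -0.1971] -0.06098480975054166
off [0.003, 0.048, 0.36] turn [0.0, 0.0, 0.047] rows 3.6
off [0.003, 0.048, 0.518] turn [0.0, 0.0, 0.047] rows 1.6
```

Emit:
carry_out(
  offset=[
    [0.012, 0.049, 0.36],
    [0.012, 0.049, 0.36],
    [0.012, 0.049, 0.36],
    [0.012, 0.049, 0.36],
    [0.012, 0.049, 0.45],
    [0.012, 0.049, 0.5],
    [0.012, 0.049, 0.517],
    [0.012, 0.049, 0.517],
  ],
  turn=[
    [0, 0, 0.046],
    [0, 0, 0.046],
    [0, 0, 0.046],
    [0, 0, 0.046],
    [0, 0, 0.046],
    [0, 0, 0.046],
    [0, 0, 0.046],
    [0, 0, 0.046],
  ],
)

```text
clock: 37.3
tcp_pos: [0.5954, -0.1979, 0.0208]
orientation: [-3.139, 0.095, 0.003]
contact_force: [0.3, -1.0, 0.5]
grip_width: 0.0599
```

Emit:
carry_out(
  offset=[
    [0, 0, 0],
    [0, 0, 0],
    [0, 0, 0],
    [0, 0, 0],
    [0, 0, 0],
    [0, 0, 0],
    [0, 0, -0.04],
    [0, 0, -0.1],
  ],
  turn=[
    [0, 0, 0],
    [0, 0, 0],
    [0, 0, 0],
    [0, 0, 0],
    [0, 0, 0],
    [0, 0, 0],
    [0, 0, 0],
    [0, 0, 0],
  ],
  hand=1,
  force=90,
)

```text
clock: 38.1
tcp_pos: [0.5943, -0.1983, 0.0717]
orientation: [-3.14, 0.096, 0.006]
contact_force: [0.4, -0.8, -2.7]
grip_width: 0.0252
```

Emit:
carry_out(
  offset=[
    [0, 0, -0.1],
    [0, 0, -0.25],
    [0, 0, -0.4],
    [0, 0, -0.4],
    [0, 0, -0.4],
    [0, 0, -0.4],
    [0, 0, -0.4],
  ],
  turn=[
    [0, 0, 0],
    [0, 0, 0],
    [0, 0, 0],
    [0, 0, 0],
    [0, 0, 0],
    [0, 0, 0],
    [0, 0, 0],
  ],
)

```text
clock: 38.8
tcp_pos: [0.5946, -0.1985, 0.2704]
orientation: [3.14, -0.096, -0.005]
contact_force: [-0.6, 0.5, -3.5]
grip_width: 0.025
```

Run:
```python
from h import *
feel()
for y in (1.0,1.2): plan(([.56,0,.28],toolR(-.058+y)))
```

```text
38.95 [ 0.5949 -0.1983  0.2697] [-3.1392  0.0957  0.0059] q [ 0.8383  0.5175 -0.8709  1.602   0.4135  1.2214 -1.7452] 0.02541209215583719
F [-0.0972  0.0247 -3.6323] M tool [-0.0198 -0.1752  0.0192] heavy +x
off [-0.094, -0.391, -0.019] turn [-0.002, 0.002, -0.669] rows 6.7
off [-0.094, -0.391, -0.019] turn [-0.002, 0.002, -0.802] rows 8.0
```

Heavy end at +tool x again, so this one needs the long turn to yaw 4.07 and then goes in bay 3.

Emit:
carry_out(
  offset=[
    [-0.094, -0.391, -0.019],
    [-0.094, -0.391, -0.019],
    [-0.094, -0.391, -0.019],
    [-0.094, -0.391, -0.019],
    [-0.094, -0.391, -0.019],
    [-0.094, -0.391, -0.019],
    [-0.094, -0.391, -0.019],
    [-0.094, -0.391, -0.019],
  ],
  turn=[
    [0, 0, -0.8],
    [0, 0, -0.8],
    [0, 0, -0.8],
    [0, 0, -0.8],
    [0, 0, -0.8],
    [0, 0, -0.8],
    [0, 0, -0.8],
    [0, 0, -0.8],
  ],
)

```text
clock: 39.8
tcp_pos: [0.5607, -0.0003, 0.2804]
orientation: [-2.639, -1.702, 0.002]
contact_force: [0.2, -0.5, -3.0]
grip_width: 0.0252
```

Emit:
carry_out(
  offset=[
    [0, 0, 0],
    [0, 0, 0],
    [0, 0, 0],
    [0, 0, 0],
    [0, 0, 0],
    [0, 0, 0],
    [0, 0, 0],
    [0, 0, 0],
  ],
  turn=[
    [0, 0, -0.8],
    [0, 0, -0.8],
    [0, 0, -0.8],
    [0, 0, -0.8],
    [0, 0, -0.8],
    [0, 0, -0.8],
    [0, 0, -0.8],
    [0, 0, -0.8],
  ],
)

```text
clock: 40.6
tcp_pos: [0.5609, -0.0005, 0.2803]
orientation: [-1.218, -2.894, 0.0]
contact_force: [-0.1, -0.3, -2.8]
grip_width: 0.0251
```

Emit:
carry_out(
  offset=[
    [0, 0, 0],
    [0, 0, 0],
    [0, 0, 0],
    [0, 0, 0],
    [0, 0, 0],
    [0, 0, 0],
    [0, 0, 0],
    [0, 0, 0],
  ],
  turn=[
    [0, 0, -0.8],
    [0, 0, -0.8],
    [0, 0, -0.8],
    [0, 0, -0.8],
    [0, 0, -0.8],
    [0, 0, -0.8],
    [0, 0, -0.8],
    [0, 0, -0.8],
  ],
)

```text
clock: 41.4
tcp_pos: [0.561, -0.0004, 0.2804]
orientation: [0.629, -3.077, -0.001]
contact_force: [-0.1, -0.4, -3.7]
grip_width: 0.0253
```

Run:
```python
from h import *
o=r.get_obs(); print(o["clock"],o["tcp_pos"],o["orientation"],o["joints"])
plan((deck(3,-.02,.17),putR(True)))
```

```text
41.4 [ 0.561  -0.0004  0.2804] [ 0.6292 -3.0768 -0.0014] [ 0.8549  0.6402 -1.3947  1.7323  0.648   1.337   1.3024]
off [-0.098, 0.188, 0.146] turn [-0.075, -0.285, -0.344] rows 4.5
```

Emit:
carry_out(
  offset=[
    [-0.098, 0.188, 0.146],
    [-0.098, 0.188, 0.146],
    [-0.098, 0.188, 0.146],
    [-0.098, 0.188, 0.146],
    [-0.098, 0.188, 0.146],
    [-0.098, 0.188, 0.146],
    [-0.098, 0.188, 0.146],
    [-0.098, 0.188, 0.146],
  ],
  turn=[
    [-0.075, -0.285, -0.344],
    [-0.075, -0.285, -0.344],
    [-0.075, -0.285, -0.344],
    [-0.075, -0.285, -0.344],
    [-0.075, -0.285, -0.344],
    [-0.075, -0.285, -0.344],
    [-0.075, -0.285, -0.344],
    [-0.075, -0.285, -0.344],
  ],
)

```text
clock: 42.2
tcp_pos: [0.5701, 0.1059, 0.2085]
orientation: [-1.216, 2.452, 0.268]
contact_force: [0.4, -0.7, -2.4]
grip_width: 0.0253
```

Run:
```python
from h import *
bayrep(3,True)
plan((deck(3,0,.05),putR(True)),(deck(3,0.003,.012),putR(True)))
```

```text
42.2 q [ 0.9118  0.6711 -1.3942  1.9969  0.6682  0.7008  1.7327] F [ 0.4075 -0.6607 -2.4044] M [-0.4979  0.4014  0.0101]
in bay frame -0.018391558070469195 -0.000720383591929555 0.17060741515031752 rot err deg [-0.2302  0.0237 -0.2952] F bay -1.273384852048545 -0.7224960396341681 -2.059202478872702
off [-0.037, 0.003, 0.241] turn [-0.003, 0.0, -0.003] rows 2.4
off [-0.043, 0.003, 0.317] turn [-0.003, 0.0, -0.003] rows 0.8
```

Emit:
carry_out(
  offset=[
    [-0.02, 0.003, 0.08],
    [-0.04, 0.003, 0.16],
    [-0.043, 0.003, 0.22],
    [-0.043, 0.003, 0.26],
    [-0.043, 0.003, 0.29],
    [-0.043, 0.003, 0.317],
    [-0.043, 0.003, 0.317],
    [-0.043, 0.003, 0.317],
  ],
  turn=[
    [-0.003, 0, -0.003],
    [-0.003, 0, -0.003],
    [-0.003, 0, -0.003],
    [-0.003, 0, -0.003],
    [-0.003, 0, -0.003],
    [-0.003, 0, -0.003],
    [-0.003, 0, -0.003],
    [-0.003, 0, -0.003],
  ],
)

```text
clock: 43.0
tcp_pos: [0.6212, 0.1755, 0.0739]
orientation: [-1.225, 2.449, 0.273]
contact_force: [-0.1, 0.2, -2.9]
grip_width: 0.0251
```

Run:
```python
from h import *
bayrep(3,True)
plan((deck(3,-.003,.004),putR(True)))
f=imaging.grab_frame("wrist"); save(f,"w8.png",1.0)
```

```text
43.0 q [ 0.5137  0.8003 -1.024   1.9589  0.927   0.4799  1.4869] F [-0.0825  0.2359 -2.8727] M [-0.4715  0.3719 -0.0675]
in bay frame 0.002967110022622711 0.0001639950171490723 0.012098216897907743 rot err deg [0.0431 0.0406 0.0116] F bay -1.0879123770853065 0.20755844349674035 -2.662325343970539
off [0.012, -0.0, 0.016] turn [0.001, 0.0, 0.0] rows 0.2
```

View pics/w8.png

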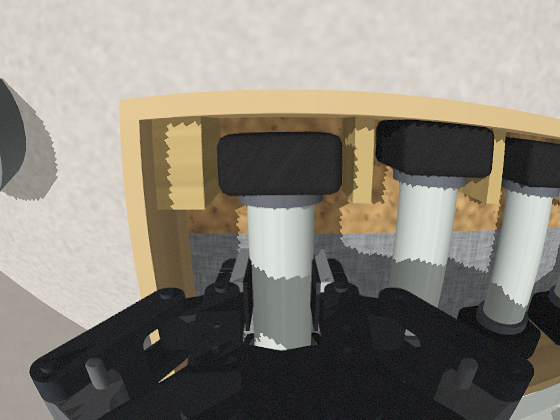

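The damper hangs centred over the right bay (cap at 280,165), and its neighbours lie against the front board. I'll slide it down-slope and lower it.

Emit:
carry_out(
  offset=[
    [0.005, 0, 0],
    [0.01, 0, 0],
    [0.014, 0, 0],
    [0.014, 0, 0],
  ],
  turn=[
    [0, 0, 0],
    [0, 0, 0],
    [0, 0, 0],
    [0, 0, 0],
  ],
)

```text
clock: 43.45
tcp_pos: [0.618, 0.1702, 0.0714]
orientation: [-1.223, 2.447, 0.273]
contact_force: [2.7, 2.3, -1.9]
grip_width: 0.0252
```

Run:
```python
from h import *
bayrep(3,True)
```

```text
43.45 q [ 0.5234  0.7986 -1.021   1.9703  0.9326  0.4687  1.4874] F [ 2.6852  2.3349 -1.8986] M [-0.1238 -0.1058 -0.0623]
in bay frame -0.003706607496434803 -0.0004429476956998039 0.012472306794388092 rot err deg [-0.0054  0.154  -0.0042] F bay 2.350874017651775 -0.7461745305517385 -3.1910539704492806
```

Board contact. Next I'll lower it and release.

Emit:
carry_out(
  offset=[
    [0, 0, 0.006],
    [0, 0, 0.012],
    [0, 0, 0.017],
    [0, 0, 0.019],
    [0, 0, 0.019],
  ],
  turn=[
    [0, 0, 0],
    [0, 0, 0],
    [0, 0, 0],
    [0, 0, 0],
    [0, 0, 0],
  ],
)

```text
clock: 43.95
tcp_pos: [0.6198, 0.1733, 0.0634]
orientation: [-1.225, 2.449, 0.27]
contact_force: [-9.1, -8.5, 18.6]
grip_width: 0.0255
```

Run:
```python
from h import *
bayrep(3,True)
```

```text
43.95 q [ 0.5026  0.8058 -1.0005  1.9675  0.9493  0.4579  1.4707] F [-9.0923 -8.5291 18.5691] M [-0.3566  1.0156  0.2138]
in bay frame -0.0038706001635016355 1.5250244512016663e-05 0.0037403256074796773 rot err deg [-0.051   0.0234  0.0484] F bay -3.2812340291259776 2.1527495776505816 22.018766897725357
```

Emit:
carry_out(
  offset=[
    [0, 0, -0.002],
    [0.002, 0, -0.002],
    [0.002, 0, -0.002],
  ],
  turn=[
    [0, 0, 0],
    [0, 0, 0],
    [0, 0, 0],
  ],
)

```text
clock: 44.25
tcp_pos: [0.6197, 0.1733, 0.0635]
orientation: [-1.224, 2.446, 0.273]
contact_force: [0.9, 1.7, 6.5]
grip_width: 0.0251
```

Emit:
carry_out(
  offset=[
    [0, 0, 0],
    [0, 0, 0],
    [0, 0, 0],
    [0, 0, 0],
    [0, 0, -0.04],
    [0, 0, -0.1],
    [0, 0, -0.2],
    [0, 0, -0.28],
  ],
  turn=[
    [0, 0, 0],
    [0, 0, 0],
    [0, 0, 0],
    [0, 0, 0],
    [0, 0, 0],
    [0, 0, 0],
    [0, 0, 0],
    [0, 0, 0],
  ],
  hand=0.5,
)

```text
clock: 45.05
tcp_pos: [0.5826, 0.1243, 0.1906]
orientation: [-1.226, 2.449, 0.273]
contact_force: [1.1, -0.2, -0.1]
grip_width: 0.0425
```

Run:
```python
from h import *
o=r.get_obs(); print(o["clock"],o["tcp_pos"],o["joints"],o["contact_force"])
plan(([.50,.05,.36],toolR(3.6)))
```

```text
45.05 [0.5826 0.1243 0.1906] [ 0.8232  0.6835 -1.3232  1.9826  0.6923  0.6681  1.7045] [ 1.1154 -0.1673 -0.1344]
off [0.054, 0.043, -0.399] turn [0.069, 0.285, 0.308] rows 4.3
```

Emit:
carry_out(
  offset=[
    [0.054, 0.043, -0.399],
    [0.054, 0.043, -0.399],
    [0.054, 0.043, -0.399],
    [0.054, 0.043, -0.399],
    [0.054, 0.043, -0.399],
    [0.054, 0.043, -0.399],
    [0.054, 0.043, -0.399],
  ],
  turn=[
    [0.069, 0.285, 0.308],
    [0.069, 0.285, 0.308],
    [0.069, 0.285, 0.308],
    [0.069, 0.285, 0.308],
    [0.069, 0.285, 0.308],
    [0.069, 0.285, 0.308],
    [0.069, 0.285, 0.308],
  ],
)

```text
clock: 45.75
tcp_pos: [0.5006, 0.0503, 0.3577]
orientation: [-0.714, 3.059, 0.001]
contact_force: [0.1, 1.0, 0.4]
grip_width: 0.0428
```

Run:
```python
from h import *
f=imaging.grab_frame("scene"); g=imaging.grab_frame("top"); o=r.get_obs(); print(o["clock"],o["tcp_pos"])
dampers("top",.25); dampers("scene",.25)
a=cv2.resize(f["pixels"][100:240,280:400],(480,560),interpolation=3); b=cv2.copyMakeBorder(cv2.resize(g["pixels"],(320,240)),0,320,0,0,0)
wv=cv2.resize(imaging.grab_frame("wrist")["pixels"],(320,240)); b[280:520]=wv
cv2.imwrite("pics/end.png",np.hstack([a,b])[:,:,::-1])
```

```text
45.85 [0.5003 0.0501 0.3572]
top sc 0.84 n391 rect mid [0.5741 0.2192] mean [0.5738 0.2199] yaw 0.914 size [144.  49.]
top sc 0.79 n271 rect mid [0.6255 0.182 ] mean [0.6354 0.1867] yaw 0.812 size [136.  42.]
top sc 0.71 n388 rect mid [0.5209 0.2619] mean [0.5218 0.2629] yaw 0.935 size [139.  47.]
top sc 0.60 n410 rect mid [0.462  0.3015] mean [0.4612 0.3006] yaw 0.931 size [145.  51.]
scene sc 0.94 n412 rect mid [0.5966 0.1963] mean [0.6036 0.1985] yaw 1.193 size [142.  68.]
scene sc 0.89 n333 rect mid [0.4274 0.3244] mean [0.4351 0.3253] yaw 1.247 size [138.  73.]
scene sc 0.61 n380 rect mid [0.4875 0.2804] mean [0.4918 0.2805] yaw 1.240 size [144.  70.]
```

View pics/end.png

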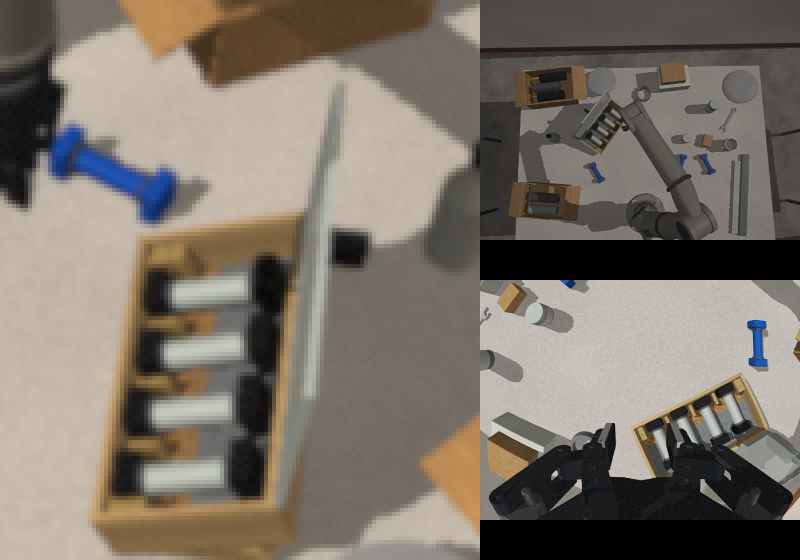

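All four dampers lie flat, one to a bay, with their lower caps at the front board. The lid's upper corner is still at scene pixel (365,120.5), as after opening. I'll hand in.

```bash
python3 -c "
from h import *
print(r.hand_in())"
```

```text
the job is handed in; nothing more can be done
None
```

The job is handed in: the lid is open on its stop, and all four damper cartridges that were present lie flat in the case, one per bay. It took about 46 s on the robot's clock, well inside 210 s; the hand-in gives no verdict.

- **Lid:** I swung it open by its rib until the force rose to about 45 N. Its upper corners fit about 2.0 rad in the scene camera, and it had not moved in the last picture.
- **Heavy ends:** I felt each damper at mid-length. Turning moments were 0.13–0.18 N m in size and clear in sign. I placed each heavy end down-slope and pushed it until I felt the front board. I could not read the pad force, so this rests on those readings alone.
- **Knocked damper:** One damper had shifted about 2 cm partway through. I measured it again before grasping it.
- **Final pictures:** They show four dampers lengthwise in the bays with the gripper clear. I did not measure the other goods on the table again, though the arm never went near them.
- **Disagreements:**
  - Joint 6 read 0.1696 rad for a moment while I pressed the bay 1 damper (second from the left) down, against a stated limit of 0.17.
  - The first damper was briefly pressed on the deck with about 48 N, through the damper and not the gripper body.
  - The arm's own estimate of the lid angle read about 2.1 rad at the stop, probably because the rib slipped in the pads.

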